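# Put up a yarn shelf and stock it

### The job

Fit out the small bench-top rack: stand every bobbin carton upright on its timber deck, hook one blue bracket by its claws into the top two slots of each upright and press it down until it is fully home and the spring catch has snapped in. When both brackets are locked, lay the slatted shelf level across them, square to the rack, back edge along the uprights, cleats between the brackets, and stand every yarn package upright on it. Some cartons or packages may be missing today; leave the mug, the wooden shuttle and the green tin where they are.

Things in the scene. Friction and masses are not known exactly. Their poses are not given: they have to be found in the camera images.
- rack: Fixed bench-top rack: timber deck and two steel uprights 44 mm wide, to z = 206 mm, centred at y = +110 and -110 mm. Origin on the bench midway between the uprights, in the plane of their front faces; +x points behind the uprights, away from the deck's open front; y along the row, z up. Brackets hang on the front (-x) side.
- deck (a point): Centre of the rack's deck top, 18 mm above the bench, at rack x = -75 mm; rack axes. The deck reaches 80 mm to its front (-x), 160 mm to either side (y). Clear at the start. Two cartons fit side by side at y = +50 and -50 mm, long side along x.
- home_left (a point): Where a bracket's origin must end on the upright at rack y = +110 mm: on its front face, 90 mm above the bench; rack axes. The upright's front plate is 4 mm thick, open behind, with three slots on its centre line, 13 mm wide, 34.5 mm high, bottoms 58, 108 and 158 mm above the bench; brackets belong in the top two.
- home_right (a point): The same for the upright at rack y = -110 mm, with the same slots.
- catch_left (a joint): Orange spring catch behind the top slot of the y = +110 mm upright: 0 at rest (also with no bracket), grows in m as it is pushed back. The bulge of the upper claw forces it back 2 mm, from about 13 mm above home on the way down; it snaps back above the bulge at home. Needs roughly 6 to 14 N of downward push; the bracket's weight alone does not do it.
- catch_right (a joint): The same for the y = -110 mm upright.
- stand: Fixed plywood stand holding the two brackets upright at the start, parallel to it, at y = +37.5 and -37.5 mm, 8 mm up. Origin on the bench, below the brackets' flanges. Base 150 mm wide, x = -145 to +20 mm; the arms rest on a cross rail at x = -118 to -130 mm, 72 mm high, in notches with cheeks to 84 mm.
- bracket_a: Blue steel shelf bracket, 0.25 kg; either fits either upright. Origin at the foot of the rear face of its back flange, mid-thickness; claws point to +x, arm runs to -x, z up. Flange 28 mm wide (y), 90 high, 4 thick. Arm 12 mm thick (y), x = -4 to -140, z = 64 to 90 mm, a brace below. Grip across the arm from above; balance point about x = -55 mm.
- claws_a (a point): Tip of bracket_a's upper claw, at its x = 14.5, z = 56 mm. Both claws are 6 mm thick (y). Upper: z = 51.5 to 78, neck 68 to 78, tooth from x = 5.5 on. Lower: to x = 12, z = 5 to 28, neck 18 to 28. To hook: hold the bracket 17 to 24 mm above home, square to the rack, push +x till the flange meets the upright, then press down about 20 mm till the catch is in.
- bracket_b: Second bracket, the same as bracket_a.
- claws_b (a point): Tip of bracket_b's upper claw, as claws_a.
- shelf: Pale slatted shelf, 0.3 kg: 3 slats 300 mm long (y), z = 0 to 12 mm; middle one 30 mm wide, grip across it; outer ones 24 mm, at x = 46 to 70 and -46 to -70. Two cleats below, 16 mm high, 14 wide, at y = +87 and -87. Origin: centre of the slats' underside, 16 mm up at the start. Its place: slats on the arms, origin at rack x = -75, y = 0, z = 180 mm, either way round.
- carton_1: Cardboard bobbin carton, 90 (x) x 62 (y) x 60 mm high, 0.3 kg. Origin at the centre of its underside. May be absent. Goes on the rack's deck, below the shelf.
- carton_2: As carton_1.
- yarn_1: Dark red cylindrical yarn package, 58 mm diameter, 78 mm high (its paper tube shows 6 mm more), 0.22 kg, standing on end. Origin at the centre of its underside. May be absent. Goes on the shelf.
- yarn_2: As yarn_1, teal.
- yarn_3: As yarn_1, yellow.
- mug: Blue mug, 80 mm wide, 92 mm high, at the back of the bench; leave alone. Origin at its underside.
- shuttle: Dark wooden weaver's shuttle, 200 x 34 x 28 mm, lying at the right of the bench; leave alone. Origin at the centre of its underside.
- oil_tin: Low green tin, 68 mm wide, 55 mm high, at the left of the bench; leave alone. Origin at the centre of its underside.

How it is judged:
By the outcome, as a careful person would: the job done as asked, in the order asked, and still so for the second after the job is handed in, with the robot touching nothing.
Of carton_1, carton_2 only 1 to 2 are there at a start; the rules pass over those that are not, and their reading is None.
Of yarn_1, yarn_2, yarn_3 only 2 to 3 are there at a start; the rules pass over those that are not, and their reading is None.
At some moment in a run one of carton_1, carton_2 may be knocked a few centimetres aside while the robot is not near it.
It also fails if it takes over 210 s, if anything falls off the work surface, if the arm or the gripper's body presses on something with over 40 N, if the wrist force passes 120 N, or if a joint passes its speed limit or range.

### The arm

A 6-joint arm with a two-finger parallel gripper is mounted at the origin on the work surface. World frame = base frame: x ahead of the robot, y to its left, z up, the work surface at z = 0. Lengths are in mm, angles in rad, forces in N, time in s.
With the tool pointing down it reaches from about 275 to 1000 mm from the base axis. Payload 8.4 kg.
Tool frame: the origin (TCP) lies on the centre line of the jaws, within the pads' length; the fingertips stand 17 mm ahead of it and the grasp point (between the pads) lies 2 mm behind it (r.tcp_to_tips is the z of the fingertips in the tool frame, in mm); z points along the fingers, y is the direction in which the jaws open and shut (so a half turn about z gives the same grasp; the last joint's range is limited). The gripper opens to 85 mm and grips with 20 to 120 N. Pads are 22 mm wide; open, the fingers measure 114 mm over their backs; the gripper's body (76 mm by 85 mm) begins 54 mm behind the grasp point. The pads swing forward as they close: fully open they stand 13 mm farther back than shut.
Start: joints at [1.243, 0.353, 1.633, -0, 1.155, -0.002], TCP at [200.04, 592.125, 248.281] pointing down, gripper open.
Joint ranges: [-2.63, 2.63], [-0.92, 2.1], [0.06, 2.66], [-1.3, 4.44], [0, 2.69], [-3.02, 3.02]. Speed limits (rad/s): [2.22, 2.22, 2.79, 3.14, 3.14, 3.14].

### API

Orientations are given as [roll, pitch, yaw] about the fixed x, y, z axes, in that order (R = Rz(yaw) Ry(pitch) Rx(roll)).
In Python, from rig import r, cams, job gives the robot as it stands.
- The arm moves only by the tool drive_tool, never from a script. Its argument "deltas" is a list of rows, each a list of 4 numbers: the shift along the tool's x, y, z in cm, then the turn about the tool's z in rad. In form: [[x, y, z, roll], ...]. A call has 1 to 12 rows; each row shifts and turns the commanded pose from where the row before left it, along the tool's axes as they then stand; what a row does not reach is not made up. A row lasts 1/12 s, in which the tool goes at most 41.7 mm and 7.16 degrees, less where a joint would pass 70% of its speed; a pose out of reach is approached as far as the arm can. A call with a gripper value outside its range is refused whole. "jaw" is the closure, from 0 (fully open) to 1 (shut), set as the call begins (left out, the last holds). The fingers move at their own pace and stop on an object; "force" is the grip in N (left out, the last holds). Time passes only in rows, so rows that do not move let the fingers close. It gives the time, the measured TCP pose, the force and the opening at its end, in the units of the state.
- r.sense(): the state, without advancing time (a new reading comes with each control period).
- cams.grab_frame(name): name is "scene" or "top"; returns (picture, depth): 400x640x3 uint8, red, green, blue; 400x640 float32, mm along the optical axis (not along the pixel's ray), 0 where there is no reading.
- cams.camera_params(name): a dict with "fx", "fy", "cx", "cy" (pixels), "R" (3x3) and "t" (3): a world point X has camera coordinates R X + t. Camera axes: x right, y down, z forward; pixel columns grow to the right and rows downward; lengths in mm; the calibration is good to about 2 mm. A picture is of the moment at which its call begins. camera_params takes no time and is no camera call.
- job.sign_off(): hands the job in, once; it reports no verdict.
The state is a dict: "clock": time; "qpos": joint angles; "qvel": joint speeds; "joint_efforts": joint torques, N m; "eef_pos": TCP position; "tcp_rot": TCP orientation; "contact_force": force on the tool from outside, world axes, zero at the start; "wrist_torque": the same for the moment, N m; "opening": opening from 0.0 (shut) to 1.0 (fully open).
Only numpy, scipy, OpenCV 4.12 (cv2) and the standard library are available. Lean on these libraries where they do the work, as an engineer would, in place of code of your own. Each camera call takes 0.05 s, during which the arm holds its last target. There are 200 camera calls.

## Working session

There is one attempt and no reset: what is moved stays moved. The work goes in short steps, Python scripts to look and compute and a tool call to move; the robot and the scene stay as the last step left them, time stands still between calls to the robot, and variables do not carry over. Pictures are saved under pics/ and viewed, about 12 in all and at most 16, crops included, and the job is handed in when it is done.

Besides the shell and the picture viewer there is one more tool, called after "Emit:" as name(argument=value, ...) on one line, values as JSON. drive_tool: Moves the arm, as the interface text tells. Its arguments: {"type":"object","properties":{"deltas":{"type":"array"},"jaw":{"type":"number"},"force":{"type":"number"}},"required":["deltas"]}

```bash
ls; mkdir -p pics
python3 - <<'E'
from rig import r,cams,job
import cv2,numpy as np
print(r.sense(), r.tcp_to_tips)
for n in("scene","top"):
    im,d=cams.grab_frame(n); cv2.imwrite(f"pics/{n}0.png",im[:,:,::-1]); np.save(f"pics/{n}0.npy",d)
    print(n,cams.camera_params(n),(d>0).mean())
E
```

```text
pics
{'clock': 0.0, 'qpos': array([ 1.24261127e+00,  3.53645855e-01,  1.63415397e+00,  6.58412812e-06,
        1.15517375e+00, -2.38221353e-03]), 'qvel': array([ 1.26041190e-04,  4.06796983e-04, -7.17012045e-05,  1.21803465e-03,
       -1.74091618e-03, -4.94481154e-04]), 'joint_efforts': array([ 1.96560732e-04, -6.05256701e+01, -3.42079389e+01,  6.06044205e-05,
        8.94427387e-03, -4.36610918e-06]), 'eef_pos': array([199.88425586, 591.69438281, 247.55459915]), 'tcp_rot': array([-3.14021174e+00, -9.30955756e-06,  2.81578714e+00]), 'contact_force': array([ 0.68068506,  0.40012644, -0.17312994]), 'wrist_torque': array([-0.01098115,  0.0016931 ,  0.0068619 ]), 'opening': 0.9986747176218644} 17.0
scene {'fx': 406.17896055539967, 'fy': 406.17896055539967, 'cx': 316.5087459274683, 'cy': 202.24709808292044, 'R': array([[-0.65800544,  0.75301101, -0.00180799],
       [ 0.4715476 ,  0.41017927, -0.78063809],
       [-0.58708748, -0.51451666, -0.62498072]]), 't': array([ 348.31033256, -149.96097592, 1532.27982368])} 0.993171875
top {'fx': 419.2071473120069, 'fy': 419.2071473120069, 'cx': 324.38481784443627, 'cy': 205.0458613882527, 'R': array([[ 0.00519667, -0.99989778, -0.01331984],
       [-0.99860021, -0.00448787, -0.05270179],
       [ 0.05263662,  0.01357507, -0.99852146]]), 't': array([ -10.45096729,  522.68185171, 1368.71414155])} 0.99610546875
```

View pics/scene0.png

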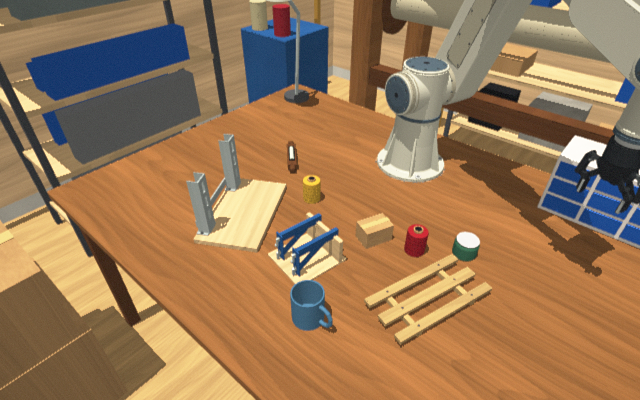

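View pics/top0.png

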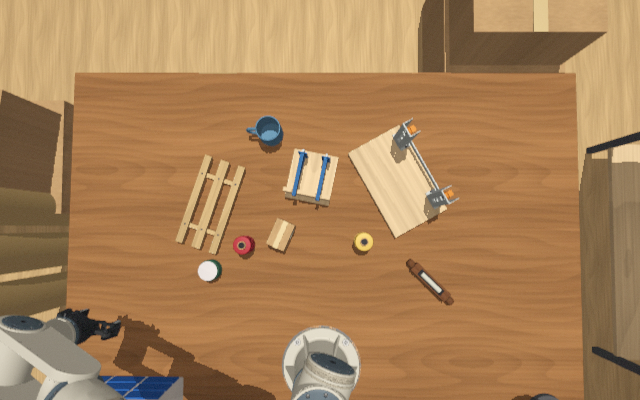

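The top view shows the rack at (400,180), stand with two brackets at (312,177), shelf at (211,204), one carton at (281,235), red yarn at (243,245) and yellow yarn at (364,242). The tin is at (209,271), the shuttle at (430,281) and the mug at (267,131). There is no teal yarn and no second carton. Next I'll measure these.

```bash
cat > h.py <<'E'
import numpy as np,cv2
from rig import r,cams,job
def cloud(n,d=None,im=None):
    if d is None: im,d=cams.grab_frame(n)
    p=cams.camera_params(n); v,u=np.mgrid[:400,:640]
    c=np.stack([(u-p['cx'])/p['fx']*d,(v-p['cy'])/p['fy']*d,d],-1)
    return (c-p['t'])@p['R'],im      # R^T(c-t)
def ray(n,uv,z):
    p=cams.camera_params(n); uv=np.atleast_2d(uv).astype(float)
    d=np.c_[(uv[:,0]-p['cx'])/p['fx'],(uv[:,1]-p['cy'])/p['fy'],np.ones(len(uv))]@p['R']
    c=-p['R'].T@p['t']; return c+d*((z-c[2])/d[:,2])[:,None]
def rect(xy):
    (c,s,a)=cv2.minAreaRect(np.float32(xy)); return np.round(c,1),np.round(s,1),round(a,1)
def wrap(a): return (a+np.pi)%(2*np.pi)-np.pi
def plan(x,y,z,yaw=None):
    s=r.sense(); e=s['eef_pos']; ya=s['tcp_rot'][2]
    yt=ya if yaw is None else yaw
    dr=-wrap(yt-ya); dx,dy=x-e[0],y-e[1]
    for lab,a in(("before turn",ya),("after turn",yt)):
        print(lab,"cm x %.2f y %.2f z %.2f turn %.3f"%((dx*np.cos(a)+dy*np.sin(a))/10,(dx*np.sin(a)-dy*np.cos(a))/10,(e[2]-z)/10,dr))
def st():
    s=r.sense(); print(round(s['clock'],2),s['eef_pos'].round(1),s['tcp_rot'].round(3),'F',s['contact_force'].round(1),'op',round(s['opening'],3),'q',s['qpos'].round(2))
E
python3 - <<'E'
from h import *
im=cv2.imread('pics/top0.png')[:,:,::-1]; d=np.load('pics/top0.npy')
P,_=cloud('top',d,im); hsv=cv2.cvtColor(np.ascontiguousarray(im),cv2.COLOR_RGB2HSV)
v,u=np.mgrid[:400,:640]
def box(a,b,c,e): return (u>=a)&(u<b)&(v>=c)&(v<e)
print('bench z',np.median(P[300:320,480:560,2]), np.median(P[100:110,100:160,2]))
def rep(n,m):
    q=P[m]; print(n,m.sum(),'med z',np.median(q[:,2]).round(1),'zmax',np.percentile(q[:,2],98).round(1),'rect',rect(q[:,:2]),'mean',q.mean(0).round(1))
Z=P[:,:,2]
rep('carton',box(262,302,215,255)&(Z>50)&(Z<70))
for n,b in(('red',box(230,258,232,258)),('yel',box(350,378,230,256))):
    rep(n,b&(Z>72)&(Z<81)); rep(n+' tube',b&(Z>81))
rep('shelf',box(165,255,145,260)&(Z>20)&(Z<36))
mid=None
rep('deck',box(340,460,115,245)&(Z>12)&(Z<24))
for n,b in(('upL',box(385,425,110,160)),('upR',box(420,465,175,225))):
    rep(n,b&(Z>190)&(Z<215))
blue=(hsv[:,:,0]>100)&(hsv[:,:,0]<125)&(hsv[:,:,1]>130)
for n,b in(('brA',box(285,313,140,210)),('brB',box(313,340,140,210))):
    rep(n,b&blue&(Z>85)&(Z<105))
rep('mug',box(245,285,110,150)&(Z>80)); rep('tin',box(195,225,258,285)&(Z>45)); rep('shut',box(400,460,255,308)&(Z>20)&(Z<35))
c=cv2.resize(im[110:260,165:475],None,fx=2.58,fy=2.58,interpolation=cv2.INTER_CUBIC); cv2.imwrite('pics/crop1.png',c[:,:,::-1])
E
```

```text
bench z 0.14584461627981576 0.39832713771419537
carton 557 med z 60.2 zmax 65.6 rect (array([425.8, 132.3]), array([62.7, 90. ]), 66.5) mean [425.5 131.8  60.3]
red 178 med z 77.2 zmax 80.9 rect (array([391.1, 250. ]), array([53.4, 56.5]), 1.2) mean [391.8 249.3  77.1]
red tube 86 med z 83.3 zmax 1394.1 rect (array([428.5, 127. ]), array([ 48.3, 306.6]), 16.9) mean [394.1 237.  144.7]
yel 186 med z 77.5 zmax 80.9 rect (array([ 404.2, -131.8]), array([53.6, 56.3]), 89.5) mean [ 404.6 -131.8   77.4]
yel tube 78 med z 84.1 zmax 1394.1 rect (array([430.8, -96.6]), array([135.6,  51.3]), 54.0) mean [ 408.1 -127.1  151.2]
shelf 2324 med z 28.1 zmax 33.9 rect (array([507.3, 315.7]), array([251. , 300.5]), 72.7) mean [521.6 365.7  28. ]
deck 5194 med z 18.3 zmax 23.3 rect (array([ 577.4, -200.3]), array([320.1, 302.7]), 29.1) mean [ 598.9 -241.5   18.2]
upL 70 med z 203.8 zmax 210.3 rect (array([ 735.1, -257.2]), array([44.2, 34. ]), 31.9) mean [ 731.3 -250.1  202.6]
upR 67 med z 205.2 zmax 211.1 rect (array([ 543.8, -364.6]), array([44. , 34.7]), 30.1) mean [ 539.3 -356.7  203. ]
brA 156 med z 98.2 zmax 102.5 rect (array([616.8,  76.7]), array([ 18.5, 136. ]), 76.9) mean [621.5  73.1  97.8]
brB 139 med z 97.7 zmax 103.3 rect (array([603.3,   4.6]), array([ 18.5, 134.9]), 76.8) mean [6.08e+02 2.00e-01 9.79e+01]
mug 154 med z 90.6 zmax 1394.1 rect (array([632.5,  70.3]), array([405.5,  80.5]), 39.2) mean [747.3 165.  148.8]
tin 326 med z 55.3 zmax 60.8 rect (array([359.7, 179.4]), array([ 64.4, 445.4]), 15.4) mean [310.2 358.5  67.2]
shut 568 med z 28.4 zmax 34.4 rect (array([ 272.9, -350.7]), array([196.8,  34.6]), 45.0) mean [ 274.7 -349.7   28.4]
```

View pics/crop1.png

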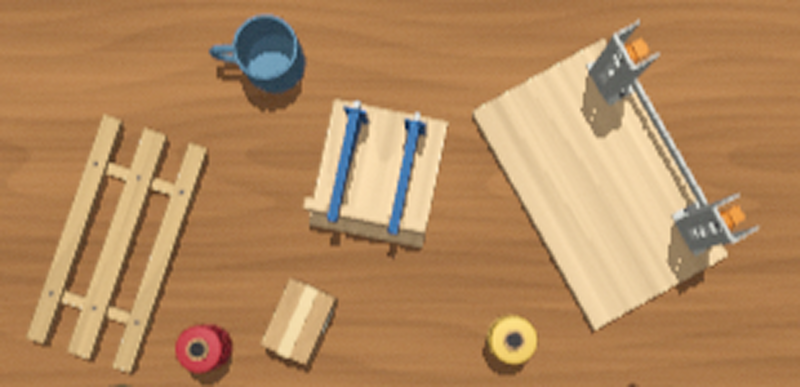

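The crop shows both flanges at the far end of the stand, at (355,115) and (413,125). The shelf runs from (125,120) to (100,365), and the uprights' open backs face right. Next I'll refine the poses by casting rays at the known heights.

```bash
cat > m1.py <<'E'
from h import *
im=cv2.imread('pics/top0.png')[:,:,::-1]; d=np.load('pics/top0.npy')
P,_=cloud('top',d,im); hsv=cv2.cvtColor(np.ascontiguousarray(im),cv2.COLOR_RGB2HSV)
v,u=np.mgrid[:400,:640]; Z=P[:,:,2]
def box(a,b,c,e): return (u>=a)&(u<b)&(v>=c)&(v<e)
def big(m):
    n,l,s,_=cv2.connectedComponentsWithStats(m.astype(np.uint8),connectivity=8); return l==1+np.argmax(s[1:,4])
def pts(m,z): return ray('top',np.c_[u[m],v[m]],z)[:,:2]
def axis(q):
    c=q.mean(0); w,V=np.linalg.eigh(np.cov((q-c).T)); return c.round(1),round(np.degrees(np.arctan2(V[1,1],V[0,1])),2)
m=big(box(262,302,215,255)&(Z>50)&(Z<72)); print('carton',rect(pts(m,60)),axis(pts(m,60)))
for n,b in(('red',box(230,258,232,258)),('yel',box(350,378,230,256))):
    m=big(b&(Z>60)&(Z<92)); q=pts(m,79); print(n,m.sum(),cv2.minEnclosingCircle(np.float32(q)),q.mean(0))
m=big(box(165,250,145,260)&(Z>17)&(Z<40)); q=pts(m,28); print('shelf',rect(q),axis(q))
blue=(hsv[:,:,0]>98)&(hsv[:,:,0]<128)&(hsv[:,:,1]>110)
for n,b in(('brA',box(285,313,140,210)),('brB',box(313,340,140,210))):
    m=b&blue&(Z>80)&(Z<115); q=pts(m,98); print(n,m.sum(),axis(q),rect(q))
    a=np.radians(-12); R=np.array([[np.cos(a),np.sin(a)],[-np.sin(a),np.cos(a)]]); k=q@R.T
    for lo in range(480,660,20):
        s=(k[:,0]>=lo)&(k[:,0]<lo+20)
        if s.sum()>3: print('   ',lo,k[s].mean(0).round(1),s.sum(),np.ptp(k[s,1]).round(1),k[s,0].max().round(1))
# rack
a=np.radians(29.3-90); ex=np.array([np.cos(a),np.sin(a)]); ey=np.array([-ex[1],ex[0]])
for n,b in(('upL',box(385,425,110,160)),('upR',box(420,465,175,225))):
    m=b&(Z>192)&(Z<222); q=pts(m,206); print(n,rect(q),'x',np.percentile(q@ex,[0,10,100]).round(1),'y',np.percentile(q@ey,[0,50,100]).round(1))
m=box(340,460,115,245)&(Z>10)&(Z<26)&(hsv[:,:,2]>150); m=big(m); q=pts(m,18); print('deck',rect(q))
print('deck rack frame x',np.percentile(q@ex,[0,.5,99.5,100]).round(1),'y',np.percentile(q@ey,[0,.5,50,99.5,100]).round(1))
# scene camera: front face planes
d=np.load('pics/scene0.npy'); S,_=cloud('scene',d,None)
for n,(x0,y0) in(('L',(727,-243)),('R',(535.5,-350))):
    k=S.reshape(-1,3); l=np.c_[(k[:,:2]-[x0,y0])@ex,(k[:,:2]-[x0,y0])@ey]
    s=(abs(l[:,0])<14)&(abs(l[:,1])<28)&(k[:,2]>40)&(k[:,2]<200); t=k[s]; f=l[s]
    g=abs(f[:,0]-np.median(f[:,0]))<5; A=np.c_[f[g][:,1],np.ones(g.sum())]
    print(n,s.sum(),'x med',np.median(f[g][:,0]),'slope',np.linalg.lstsq(A,f[g][:,0],rcond=None)[0],'y range',np.percentile(f[g][:,1],[1,50,99]).round(1), 'world med',np.median(t[g],0).round(1))
E
python3 m1.py
```

```text
carton (array([425.5, 131.8]), array([62.5, 90.5]), 66.6) (array([425.5, 131.9]), np.float64(156.6))
red 278 ((392.4864807128906, 248.6892852783203), 29.709150314331055) [392.00649472 248.60626885]
yel 267 ((405.1705017089844, -131.63885498046875), 28.933780670166016) [ 405.13833221 -131.70589695]
shelf (array([520.3, 357.7]), array([ 56.5, 298.9]), 73.4) (array([522.9, 365.7]), np.float64(161.81))
brA 162 (array([621.6,  73. ]), np.float64(168.51)) (array([615.9,  72. ]), array([ 19.5, 136.2]), 80.9)
    520 [529.7 200.3] 21 9.8 538.9
    540 [549.9 200.2] 21 9.8 559.5
    560 [570.  200.5] 22 9.8 579.8
    580 [590.5 200.7] 22 10.1 599.5
    600 [610.4 200.2] 22 11.5 619.1
    620 [630.  200.7] 27 12.2 639.9
    640 [649.  201.6] 26 19.7 655.3
brB 147 (array([6.068e+02, 1.000e-01]), np.float64(168.7)) (array([602.4,  -0.8]), array([ 19. , 134.7]), 81.6)
    520 [530.1 125.9] 18 8.4 538.8
    540 [549.6 125.8] 20 9.4 559.4
    560 [569.8 125.7] 21 9.4 579.7
    580 [590.3 125.9] 19 9.1 599.3
    600 [609.5 126.3] 20 9.8 618.3
    620 [629.5 127.1] 24 10.5 639.7
    640 [649.6 127. ] 25 18.9 657.0
upL (array([ 733.9, -255.8]), array([45.2, 35.8]), 33.1) x [564.6 565.7 601.5] y [492.5 515.8 537.4]
upR (array([ 543.1, -362.8]), array([44.2, 37.2]), 27.7) x [563.9 565.1 601.4] y [273.6 295.  318. ]
deck (array([ 603. , -246.2]), array([319.4, 194.5]), 29.3)
deck rack frame x [412.5 413.4 605.5 607. ] y [245.7 248.1 406.6 563.7 565.1]
L 581 x med -0.653282222469117 slope [ 0.03248269 -0.50827554] y range [-20.6   9.1  26.6] world med [ 734.4 -237.8  125.5]
R 421 x med -0.06475182325998582 slope [0.04535302 0.17783798] y range [-21.9   9.9  26.6] world med [ 544.2 -344.7  121.7]
```

Run:
```python
from h import *
plan(425.5,131.8,130,2.733)
exec(open('m1.py').read().split("m=big(box(262")[0])
m=box(160,250,140,265)&(Z>20)&(Z<36)
n,l,s,c=cv2.connectedComponentsWithStats(m.astype(np.uint8),connectivity=8)
for i in range(1,n):
    if s[i,4]>100: q=pts(l==i,28); print(i,s[i],rect(q),axis(q))
```

```text
before turn cm x -36.10 y -36.35 z 11.76 turn 0.083
after turn cm x -38.98 y -33.24 z 11.76 turn 0.083
1 [175 155  38  89 716] (array([540.6, 420.9]), array([ 26.8, 298.9]), 71.9) (array([540.1, 421.5]), np.float64(161.96))
2 [191 160  39  89 875] (array([521.4, 362.2]), array([ 40.4, 298.6]), 71.9) (array([522.2, 366.4]), np.float64(161.92))
3 [209 166  37  89 710] (array([505.3, 311. ]), array([ 26. , 299.2]), 71.9) (array([504.9, 311.3]), np.float64(161.94))
```

Emit:
drive_tool(deltas=[[0,0,0,0.083],[-2.8,-2.4,0.5,0],[-2.8,-2.4,0.5,0],[-2.8,-2.4,0.5,0],[-2.8,-2.4,0.5,0],[-2.8,-2.4,0.5,0],[-2.8,-2.4,0.5,0],[-2.8,-2.4,0.5,0],[-2.8,-2.4,0.5,0],[-2.8,-2.4,0.5,0],[-2.8,-2.4,0.5,0],[-2.8,-2.4,0.5,0]], jaw=0, force=50)

```text
clock: 1.1
eef_pos: [378.0, 225.7, 193.0]
tcp_rot: [3.142, 0.0, 2.733]
contact_force: [0.2, 0.3, -0.3]
opening: 1.002
```

Emit:
drive_tool(deltas=[[-2.7,-2.3,1.2,0],[-2.7,-2.3,1.2,0],[-2.7,-2.1,1.2,0],[0,0,1.2,0],[0,0,1.0,0],[0,0,0,0],[0,0,0,0]])

```text
clock: 1.68
eef_pos: [424.6, 134.2, 134.8]
tcp_rot: [-3.141, -0.001, 2.733]
contact_force: [-0.5, -0.5, 0.8]
opening: 1.002
```

Run:
```python
from h import *
st(); P,im=cloud('top'); cv2.imwrite('pics/t1.png',im[:,:,::-1]); np.save('pics/t1.npy',P)
plan(425.5,131.8,32,2.733)
hs=cv2.cvtColor(im,cv2.COLOR_RGB2HSV)
```

```text
1.68 [424.6 134.2 134.8] [-3.141e+00 -1.000e-03  2.733e+00] F [-0.5 -0.5  0.8] op 1.002 q [ 0.3   0.23  2.11  0.    0.8  -0.86]
before turn cm x -0.15 y -0.23 z 10.34 turn 0.001
after turn cm x -0.15 y -0.23 z 10.34 turn 0.001
```

Run:
```python
from h import *
def q(P):
    k=P.reshape(-1,3); s=(abs(k[:,0]-425)<90)&(abs(k[:,1]-132)<70)&(k[:,2]>56)&(k[:,2]<64); return k[s]
a=q(cloud('scene',np.load('pics/scene0.npy'))[0]); b=q(cloud('scene')[0])
print(len(a),len(b),a.mean(0),b.mean(0),rect(a[:,:2]),rect(b[:,:2]))
```

```text
464 477 [430.01999317 135.69434725  59.81019504] [430.39802451 136.01058609  59.99410678] (array([428.4, 135.7]), array([65.2, 91.2]), 66.9) (array([428.3, 135.4]), array([65. , 92.2]), 67.1)
```

Emit:
drive_tool(deltas=[[-0.1,-0.1,2.6,0],[0,0,2.6,0],[0,0,2.6,0],[0,0,2.5,0],[0,0,0,0]])

```text
clock: 2.2
eef_pos: [423.8, 132.7, 29.7]
tcp_rot: [-3.139, -0.004, 2.734]
contact_force: [-1.2, -0.0, 0.4]
opening: 0.998
```

Emit:
drive_tool(deltas=[[0,0,0,0],[0,0,0,0],[0,0,0,0],[0,0,0,0],[0,0,0,0],[0,0,0,0],[0,0,0,0],[0,0,0,0]], jaw=1)

```text
clock: 2.87
eef_pos: [426.9, 133.0, 33.8]
tcp_rot: [3.14, 0.002, 2.733]
contact_force: [-1.0, 2.4, 10.2]
opening: 0.72
```

Run:
```python
from h import *
st()
```

```text
2.87 [426.9 133.   33.8] [3.140e+00 2.000e-03 2.733e+00] F [-1.   2.4 10.2] op 0.72 q [ 0.3   0.43  2.16  0.    0.55 -0.86]
```

Emit:
drive_tool(deltas=[[0,0,-1.0,0],[0,0,-2.0,0.05],[0,0,-2.0,0.1],[0,0,-2.0,0.1],[0,0,-2.0,0.1],[0,0,-2.0,0.1],[0,0,-1.0,0.1],[0,0,0,0.1],[0,0,0,0]])

```text
clock: 3.62
eef_pos: [426.3, 132.5, 154.0]
tcp_rot: [3.139, 0.001, 2.078]
contact_force: [-0.2, -0.5, -3.5]
opening: 0.719
```

Emit:
drive_tool(deltas=[[-2,-0.2,0,0],[-3.5,-0.3,0,0],[-3.5,-0.3,0,0],[-3.5,-0.3,0,0],[-3.5,-0.3,0,0],[-3.5,-0.3,0,0],[-3.5,-0.3,0,0],[-3.5,-0.3,0,0],[-3.5,-0.3,0,0],[-3.5,-0.3,0,0],[-3,-0.2,0,0],[-2.5,0,0,0]])

```text
clock: 4.62
eef_pos: [589.9, -225.0, 152.1]
tcp_rot: [-3.141, -0.0, 2.086]
contact_force: [0.7, 1.4, -2.9]
opening: 0.718
```

Emit:
drive_tool(deltas=[[0,0,0,0],[0,0,0,0]])

```text
clock: 4.78
eef_pos: [589.6, -223.7, 151.9]
tcp_rot: [-3.141, -0.001, 2.084]
contact_force: [-1.2, 1.0, -4.2]
opening: 0.72
```

Run:
```python
from h import *
st(); plan(593.8,-229.8,53,2.082)
```

```text
4.78 [ 589.6 -223.7  151.9] [-3.141e+00 -1.000e-03  2.084e+00] F [-1.2  1.  -4.2] op 0.72 q [-0.37  0.46  1.7   0.    0.98 -0.88]
before turn cm x -0.73 y 0.06 z 9.89 turn 0.002
after turn cm x -0.73 y 0.06 z 9.89 turn 0.002
```

Emit:
drive_tool(deltas=[[-0.4,0.1,2,0],[-0.3,0,2.5,0],[0,0,2.5,0],[0,0,2,0],[0,0,0.3,0],[0,0,0.2,0],[0,0,0.2,0],[0,0,0,0]])

```text
clock: 5.45
eef_pos: [594.9, -228.2, 56.4]
tcp_rot: [3.141, 0.001, 2.084]
contact_force: [0.3, -0.3, -3.4]
opening: 0.723
```

Emit:
drive_tool(deltas=[[0,0,0.2,0],[0,0,0,0]])

```text
clock: 5.62
eef_pos: [594.8, -228.4, 54.2]
tcp_rot: [3.141, 0.001, 2.083]
contact_force: [-0.3, 0.2, -4.1]
opening: 0.723
```

Emit:
drive_tool(deltas=[[0,0,0.1,0],[0,0,0.1,0],[0,0,0,0]])

```text
clock: 5.87
eef_pos: [594.5, -228.4, 51.8]
tcp_rot: [3.141, 0.0, 2.083]
contact_force: [-0.3, 0.5, 1.7]
opening: 0.722
```

Emit:
drive_tool(deltas=[[0,0,0.1,0],[0,0,0,0]])

```text
clock: 6.03
eef_pos: [594.5, -228.5, 51.8]
tcp_rot: [3.141, 0.0, 2.083]
contact_force: [-5.7, 2.4, 12.0]
opening: 0.718
```

Emit:
drive_tool(deltas=[[0,0,0.1,0],[0,0,0,0]])

```text
clock: 6.2
eef_pos: [594.6, -228.5, 51.8]
tcp_rot: [3.141, 0.001, 2.083]
contact_force: [-9.1, 3.5, 23.1]
opening: 0.718
```

Emit:
drive_tool(deltas=[[0,0,-0.15,0],[0,0,0,0],[0,0,0,0],[0,0,0,0]], jaw=0)

```text
clock: 6.53
eef_pos: [594.4, -228.4, 50.7]
tcp_rot: [3.141, 0.0, 2.083]
contact_force: [-0.2, -0.1, 0.2]
opening: 0.997
```

Emit:
drive_tool(deltas=[[0,0,-1.5,0],[0,0,-2.5,0],[0,0,-2.5,-0.1],[0,0,-2.5,-0.12],[0,0,-2,-0.12],[0,0,-1,-0.12],[0,0,0,-0.12],[0,0,0,-0.12],[0,0,0,-0.12],[0,0,0,-0.033],[0,0,0,0]])

```text
clock: 7.45
eef_pos: [594.2, -228.3, 170.5]
tcp_rot: [3.142, -0.0, 2.937]
contact_force: [-0.4, -0.4, 0.2]
opening: 1.0
```

Emit:
drive_tool(deltas=[[0.2,2,0,0],[0.3,2.6,0,0],[0.3,2.6,0,0],[0.3,2.6,0,0],[0.3,2.6,0,0],[0.3,2.6,0,0],[0.3,2.6,0,0],[0.3,2.6,0,0],[0.3,2.4,0,0],[0,0,0,0],[0,0,0,0]], jaw=0.35)

```text
clock: 8.37
eef_pos: [615.0, -0.8, 170.6]
tcp_rot: [-3.141, -0.0, 2.937]
contact_force: [-0.1, -0.1, 0.6]
opening: 0.652
```

Run:
```python
from h import *
st(); plan(615.1,-1.9,83,2.936)
P,im=cloud('scene'); cv2.imwrite('pics/s2.png',im[:,:,::-1]); cv2.imwrite('pics/s2c.png',cv2.resize(im[120:300,160:400],None,fx=3,fy=3)[:,:,::-1])
```

```text
8.37 [615.   -0.8 170.6] [-3.141 -0.     2.937] F [-0.1 -0.1  0.6] op 0.652 q [-0.    0.42  1.72 -0.    1.   -1.37]
before turn cm x -0.03 y -0.11 z 8.76 turn 0.001
after turn cm x -0.03 y -0.11 z 8.76 turn 0.001
```

View pics/s2c.png

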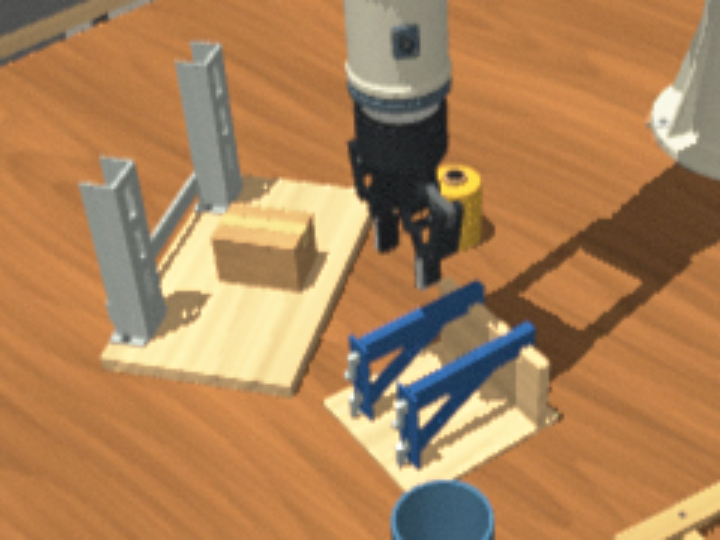

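The carton stands on the deck at (265,245) in the crop, and the gripper is above the inner bracket at (420,310). I'll go down and grip it.

Emit:
drive_tool(deltas=[[0,-0.1,2.5,0],[0,0,2.5,0],[0,0,2.2,0],[0,0,1.5,0],[0,0,0,0],[0,0,0,0]])

```text
clock: 8.92
eef_pos: [614.2, -3.9, 83.2]
tcp_rot: [-3.141, -0.002, 2.934]
contact_force: [0.2, -0.0, 0.3]
opening: 0.646
```

Emit:
drive_tool(deltas=[[0,0,0,0],[0,0,0,0],[0,0,0,0],[0,0,0,0],[0,0,0,0],[0,0,0,0],[0,0,0,0],[0,0,0,0]], jaw=1, force=100)

```text
clock: 9.58
eef_pos: [615.5, -2.9, 85.0]
tcp_rot: [3.141, 0.002, 2.936]
contact_force: [0.1, -0.6, 6.2]
opening: 0.121
```

Run:
```python
from h import *
st(); print(r.sense()['wrist_torque'])
```

```text
9.58 [615.5  -2.9  85. ] [3.141e+00 2.000e-03 2.936e+00] F [ 0.1 -0.6  6.2] op 0.121 q [-0.01  0.53  1.77 -0.    0.84 -1.37]
[-0.16292265  0.23970303 -0.06556974]
```

Emit:
drive_tool(deltas=[[0,0,-0.5,0],[0,0,-1.5,0],[0,0,-2,0],[0,0,-2,0],[0,0,-2,0],[0,0,-2,0],[0,0,-2,0],[0,0,-1.0,0],[0,0,0,0]])

```text
clock: 10.33
eef_pos: [616.0, -2.7, 216.3]
tcp_rot: [3.141, 0.004, 2.936]
contact_force: [0.9, 1.0, -3.7]
opening: 0.122
```

Emit:
drive_tool(deltas=[[0,0,0,0.08],[0,0,0,0.1],[0,0,0,0.1],[0,0,0,0.1],[0,0,0,0.1],[0,0,0,0.1],[0,0,0,0.1],[0,0,0,0.1],[0,0,0,0.074],[0,0,0,0]])

```text
clock: 11.17
eef_pos: [614.0, -2.7, 212.2]
tcp_rot: [-3.14, -0.001, 2.079]
contact_force: [-0.2, 0.6, -2.6]
opening: 0.124
```

Emit:
drive_tool(deltas=[[-1,-0.2,0,0],[-2,-0.2,0,0],[-2,-0.2,0,0],[-2,-0.2,0,0],[-2,-0.2,0,0],[-2,-0.2,0,0],[-2,-0.3,0,0],[-2,-0.3,0,0],[-1.7,-0.2,0,0],[0,0,0,0],[0,0,0,0]])

```text
clock: 12.08
eef_pos: [678.9, -159.4, 213.1]
tcp_rot: [-3.141, -0.001, 2.082]
contact_force: [-1.0, 0.2, -2.3]
opening: 0.121
```

Run:
```python
from h import *
st(); plan(679.9,-158.6,187.5,2.082)
P,im=cloud('scene'); cv2.imwrite('pics/s3c.png',cv2.resize(im[110:260,160:320],None,fx=4,fy=4,interpolation=cv2.INTER_CUBIC)[:,:,::-1]); np.save('pics/s3.npy',P)
P,im=cloud('top'); cv2.imwrite('pics/t3.png',im[:,:,::-1]); np.save('pics/t3.npy',P)
```

```text
12.08 [ 678.9 -159.4  213.1] [-3.141e+00 -1.000e-03  2.082e+00] F [-1.   0.2 -2.3] op 0.121 q [-0.23  0.5   1.5   0.    1.15 -0.74]
before turn cm x 0.02 y 0.12 z 2.56 turn -0.000
after turn cm x 0.02 y 0.12 z 2.56 turn -0.000
```

View pics/s3c.png

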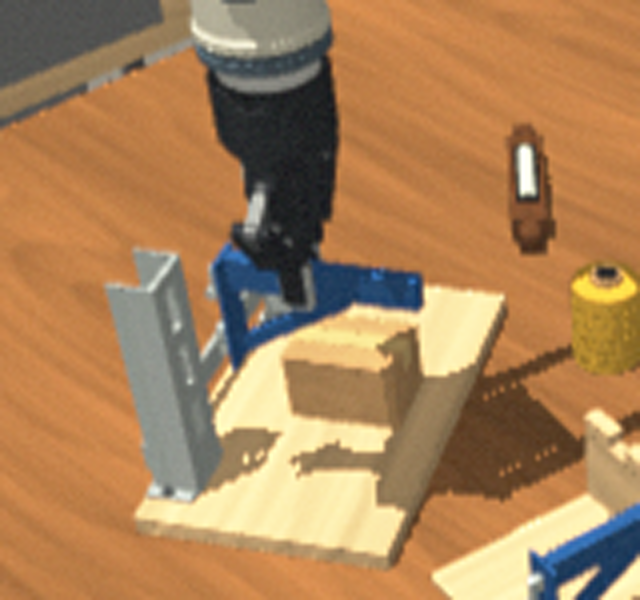

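The bracket is held in front of the left upright at (160,330), with the flange at (230,310) and clear of the carton. I'll check the lateral alignment in both cameras before hooking it.

```bash
cat >> h.py <<'E'
A=np.radians(-60.7); EX=np.array([np.cos(A),np.sin(A)]); EY=np.array([-EX[1],EX[0]]); O=np.array([630.5,-295.2])
def rack(P): P=np.asarray(P,float); return np.concatenate([((P[...,:2]-O)@EX)[...,None],((P[...,:2]-O)@EY)[...,None],P[...,2:]],-1)
def world(x,y): return O+x*EX+y*EY
def bluemask(im):
    h=cv2.cvtColor(np.ascontiguousarray(im),cv2.COLOR_RGB2HSV); return (h[:,:,0]>98)&(h[:,:,0]<128)&(h[:,:,1]>110)
E
python3 - <<'E'
from h import *
print('tcp rack',rack(r.sense()['eef_pos']))
im=cv2.imread('pics/t3.png')[:,:,::-1]; P=np.load('pics/t3.npy'); b=bluemask(im); k=rack(P)
v,u=np.mgrid[:400,:640]
near=(abs(k[...,1]-110)<60)&(k[...,0]>-200)&(k[...,0]<20)&(k[...,2]>190)
m=b&near; q=rack(np.c_[ray('top',np.c_[u[m],v[m]],226)])
print(m.sum())
for lo in range(-200,20,20):
    s=(q[:,0]>=lo)&(q[:,0]<lo+20)
    if s.sum()>3: print(lo,q[s].mean(0).round(1),np.ptp(q[s,1]).round(1),s.sum(),q[s,0].min().round(1),q[s,0].max().round(1))
# scene
S=rack(np.load('pics/s3.npy')); im2,_=cams.grab_frame('scene'); b=bluemask(im2)
m=b&(abs(S[...,1]-110)<50)&(S[...,0]<0)&(S[...,0]>-200)&(S[...,2]>190); q=S[m]
for lo in range(-200,0,20):
    s=(q[:,0]>=lo)&(q[:,0]<lo+20)
    if s.sum()>3: print('scene arm',lo,np.median(q[s],0).round(1),s.sum())
m=(S[...,0]>3)&(S[...,0]<33)&(abs(S[...,1]-132)<14)&(S[...,2]>60)&(S[...,2]<200); print('upr side y',np.median(S[m],0),m.sum())
m=(abs(S[...,0])<8)&(abs(S[...,1]-110)<18)&(S[...,2]>60)&(S[...,2]<200); print('upr front x',np.median(S[m],0),m.sum())
m=b&(abs(S[...,1]-110)<50)&(S[...,0]<0)&(S[...,0]>-200)&(S[...,2]>130)&(S[...,2]<200); print('flange',np.percentile(S[m],[5,25,50,75,95],axis=0).round(1))
E
```

```text
tcp rack [-96.14908462 109.1521434  213.30036146]
34
-180 [-176.9  109.1  226. ] 8.8 8 -180.0 -172.0
-140 [-125.8  107.7  226. ] 9.0 15 -134.7 -120.4
-120 [-115.5  107.   226. ] 10.1 11 -119.3 -112.0
scene arm -180 [-169.5  114.9  220.1] 61
scene arm -160 [-149.3  114.6  219.5] 60
scene arm -140 [-129.6  114.9  216.6] 66
scene arm -120 [-114.2  114.7  213.1] 48
scene arm -100 [-85.5 145.4 244.9] 16
scene arm -80 [-68.  115.1 211.9] 41
scene arm -60 [-47.2 114.9 214.3] 82
upr side y [ 17.58850063 133.82013762 134.36884112] 380
upr front x [  0.71683231 106.51676976 136.33662217] 244
flange [[-112.1  102.6  150.3]
 [ -82.7  111.3  162.8]
 [ -53.8  113.4  173.7]
 [ -43.9  115.1  185.6]
 [ -42.7  120.6  197.5]]
```

Emit:
drive_tool(deltas=[[0,0.2,0,0],[0,0,1.0,0],[0,0,1.0,0],[0,0,0.5,0],[0,0,0,0],[0,0,0,0]])

```text
clock: 12.73
eef_pos: [680.3, -157.0, 187.9]
tcp_rot: [-3.14, -0.001, 2.082]
contact_force: [1.1, 1.1, -1.8]
opening: 0.124
```

Run:
```python
from h import *
s=r.sense();print('tcp rack',rack(s['eef_pos']),s['contact_force'])
P,im=cloud('scene'); b=bluemask(im); S=rack(P)
m=b&(abs(S[...,1]-115)<6)&(S[...,0]<0)&(S[...,0]>-200)&(S[...,2]>90); q=S[m]
for lo in range(-200,-30,10):
    t=(q[:,0]>=lo)&(q[:,0]<lo+10)
    if t.sum()>5: print(lo,t.sum(),'z',np.percentile(q[t,2],[3,50,97]).round(1),'x',q[t,0].min().round(1),q[t,0].max().round(1))
cv2.imwrite('pics/s4c.png',cv2.resize(im[150:250,180:310],None,fx=6,fy=6,interpolation=cv2.INTER_CUBIC)[:,:,::-1])
```

```text
tcp rack [-96.15138578 111.06123648 187.85086002] [ 1.06529363  1.07642252 -1.81271765]
-190 6 z [185.2 193.7 202.6] x -182.3 -180.1
-180 29 z [180.4 193.8 202.9] x -179.9 -170.0
-170 29 z [181.6 191.2 201.9] x -169.8 -161.2
-160 30 z [181.3 192.8 201.5] x -159.9 -150.2
-150 27 z [181.  194.3 201.8] x -149.6 -140.1
-140 29 z [180.  193.1 200.9] x -139.9 -130.4
-130 35 z [173.6 190.7 201.9] x -129.7 -120.6
-120 40 z [166.9 187.4 201.5] x -119.9 -111.0
-110 12 z [159.8 165.5 200.9] x -109.9 -100.2
-100 12 z [151.3 156.4 163.3] x -99.1 -90.4
-90 15 z [146.2 154.3 189.7] x -88.6 -80.7
-80 25 z [142.8 178.2 190.3] x -79.8 -70.5
-70 29 z [135.5 183.6 199.5] x -70.0 -60.3
-60 41 z [132.9 184.6 200.6] x -59.7 -50.2
-50 58 z [121.7 163.1 201.2] x -49.8 -42.5
```

View pics/s4c.png

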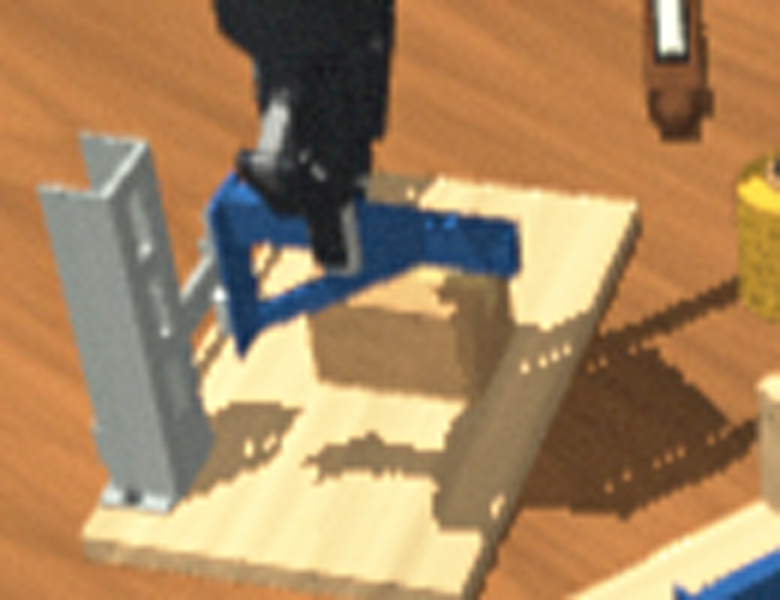

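The picture shows the bracket level with the claws facing the slots at (145,225) and (160,305). I'll push in along rack +x.

Emit:
drive_tool(deltas=[[-0.5,0,0.1,0],[-0.6,0,0,0],[-0.6,0,0,0],[-0.6,0,0,0],[-0.5,0,0,0],[0,0,0,0]])

```text
clock: 13.28
eef_pos: [695.0, -183.0, 187.8]
tcp_rot: [3.141, 0.001, 2.081]
contact_force: [0.2, 0.2, -2.8]
opening: 0.123
```

Emit:
drive_tool(deltas=[[-0.3,0,0,0],[-0.3,0,0,0],[-0.3,0,0,0],[0,0,0,0]])

```text
clock: 13.62
eef_pos: [699.1, -190.0, 187.8]
tcp_rot: [3.141, 0.0, 2.082]
contact_force: [-0.7, 0.3, -2.6]
opening: 0.124
```

Run:
```python
from h import *
s=r.sense();print('tcp rack',rack(s['eef_pos']),s['contact_force'],'F along rack',s['contact_force'][:2]@EX,s['contact_force'][:2]@EY)
```

```text
tcp rack [-58.16412334 111.34319234 187.80740664] [-0.6907949   0.28462237 -2.56047152] F along rack -0.5862733266772804 -0.4631318072754902
```

Emit:
drive_tool(deltas=[[-0.2,0,0,0],[-0.1,0,0,0],[-0.1,0,0,0],[0,0,0,0]])

```text
clock: 13.95
eef_pos: [700.9, -193.1, 187.8]
tcp_rot: [3.142, 0.0, 2.082]
contact_force: [-0.4, -0.3, -1.6]
opening: 0.121
```

Emit:
drive_tool(deltas=[[-0.1,0,0,0],[0,0,0,0]])

```text
clock: 14.12
eef_pos: [700.9, -193.2, 187.7]
tcp_rot: [-3.141, -0.002, 2.082]
contact_force: [-2.0, 4.0, -1.3]
opening: 0.12
```

Run:
```python
from h import *
s=r.sense();print('tcp rack',rack(s['eef_pos']),s['contact_force'],'F along rack',s['contact_force'][:2]@EX,s['contact_force'][:2]@EY)
```

```text
tcp rack [-54.49997467 111.29556561 187.71283277] [-2.00044813  3.9671837  -1.28531727] F along rack -4.4386432073335005 0.19694074196508607
```

Emit:
drive_tool(deltas=[[0,0,0.25,0],[0,0,0.25,0],[0,0,0.2,0],[0,0,0,0]])

```text
clock: 14.45
eef_pos: [701.1, -193.1, 180.6]
tcp_rot: [-3.141, -0.001, 2.082]
contact_force: [-2.0, 5.0, -2.1]
opening: 0.12
```

Emit:
drive_tool(deltas=[[0,0,0.15,0],[0,0,0.15,0],[0,0,0.1,0],[0,0,0,0]])

```text
clock: 14.78
eef_pos: [701.3, -192.9, 178.0]
tcp_rot: [3.141, -0.001, 2.082]
contact_force: [-5.1, 6.4, 5.8]
opening: 0.122
```

Emit:
drive_tool(deltas=[[0,0,0.15,0],[0,0,0.15,0],[0,0,0.1,0],[0,0,0,0]])

```text
clock: 15.12
eef_pos: [701.2, -192.9, 173.1]
tcp_rot: [3.141, -0.001, 2.082]
contact_force: [-3.1, 6.3, 0.9]
opening: 0.122
```

Run:
```python
from h import *
s=r.sense();print('tcp rack',rack(s['eef_pos']),s['contact_force'],'F along rack',s['contact_force'][:2]@EX,s['contact_force'][:2]@EY)
```

```text
tcp rack [-54.65153342 111.71348919 173.06899048] [-3.11127586  6.328086    0.88516908] F along rack -7.041133162721766 0.3836061687893839
```

Emit:
drive_tool(deltas=[[0,0,0.15,0],[0,0,0.15,0],[0,0,0.1,0],[0,0,0,0]])

```text
clock: 15.45
eef_pos: [700.9, -193.2, 168.3]
tcp_rot: [-3.141, -0.001, 2.082]
contact_force: [-1.5, 5.2, -3.5]
opening: 0.123
```

Emit:
drive_tool(deltas=[[0,0,0.1,0],[0,0,0.1,0],[0,0,0,0]])

```text
clock: 15.7
eef_pos: [701.0, -193.2, 167.0]
tcp_rot: [-3.141, -0.001, 2.082]
contact_force: [-3.1, 6.4, 0.9]
opening: 0.12
```

Emit:
drive_tool(deltas=[[0,0,0.1,0],[0,0,0.1,0],[0,0,0,0]])

```text
clock: 15.95
eef_pos: [701.1, -193.1, 166.9]
tcp_rot: [3.141, -0.001, 2.082]
contact_force: [-8.1, 8.3, 12.7]
opening: 0.122
```

Emit:
drive_tool(deltas=[[0,0,0.1,0],[0,0,0.05,0],[0,0,0,0]])

```text
clock: 16.2
eef_pos: [701.2, -193.0, 166.7]
tcp_rot: [3.141, -0.001, 2.082]
contact_force: [-12.1, 10.5, 21.6]
opening: 0.127
```

Emit:
drive_tool(deltas=[[0.1,0,-0.2,0],[0,0,-0.1,0],[0,0,0,0]])

```text
clock: 16.45
eef_pos: [701.1, -193.0, 166.9]
tcp_rot: [3.141, 0.001, 2.082]
contact_force: [-3.6, 2.7, 6.5]
opening: 0.123
```

Emit:
drive_tool(deltas=[[0,0,0,0],[0,0,0,0],[0,0,0,0],[0,0,0,0]], jaw=0.35)

```text
clock: 16.78
eef_pos: [701.0, -193.4, 166.1]
tcp_rot: [3.142, 0.0, 2.082]
contact_force: [0.8, 0.5, -0.3]
opening: 0.644
```

Emit:
drive_tool(deltas=[[0,0,-1,0],[0,0,-2,0],[0,0,-2,0],[0,0,-2,0],[0,0,-1,0],[0,0,0,0]])

```text
clock: 17.28
eef_pos: [702.3, -193.5, 249.8]
tcp_rot: [3.138, 0.004, 2.082]
contact_force: [0.2, 0.0, 1.0]
opening: 0.648
```

Run:
```python
from h import *
st(); plan(630.4,70.7,240,2.936); plan(630.4,70.7,83,2.936)
P,im=cloud('scene'); b=bluemask(im); S=rack(P)
m=b&(abs(S[...,1]-115)<8)&(S[...,0]<10)&(S[...,0]>-160)&(S[...,2]>60); q=S[m]
for lo in range(-150,0,15):
    t=(q[:,0]>=lo)&(q[:,0]<lo+15)
    if t.sum()>5: print(lo,t.sum(),'z',np.percentile(q[t,2],[3,97]).round(1),'x',q[t,0].min().round(1),q[t,0].max().round(1),'y',np.median(q[t,1]).round(1))
P,im=cloud('top'); cv2.imwrite('pics/t5.png',im[:,:,::-1]); np.save('pics/t5.npy',P)
h=cv2.cvtColor(im,cv2.COLOR_RGB2HSV); v,u=np.mgrid[:400,:640]
m0=bluemask(im)&(v>140)&(v<210)&(u>280)&(u<345); q=ray('top',np.c_[u[m0],v[m0]],98)[:,:2]; c=q.mean(0); print('bracket A now',m0.sum(),c,rect(q))
```

```text
17.28 [ 702.3 -193.5  249.8] [3.138 0.004 2.082] F [0.2 0.  1. ] op 0.648 q [-0.27  0.51  1.39 -0.    1.24 -0.78]
before turn cm x 26.56 y 6.65 z 0.98 turn -0.854
after turn cm x 12.43 y 24.39 z 0.98 turn -0.854
before turn cm x 26.56 y 6.65 z 16.68 turn -0.854
after turn cm x 12.43 y 24.39 z 16.68 turn -0.854
-150 26 z [156.1 177.6] x -141.9 -135.3 y 116.9
-135 43 z [155.8 178.6] x -134.8 -120.6 y 117.3
-120 44 z [157.5 177.8] x -119.7 -105.3 y 117.3
-105 42 z [156.  178.5] x -104.7 -90.1 y 117.2
-90 55 z [148.6 178.6] x -90.0 -75.1 y 117.2
-75 62 z [140.4 179.5] x -74.8 -60.2 y 117.1
-60 56 z [132.  179.9] x -58.9 -45.4 y 116.5
-45 66 z [123.3 180.6] x -44.9 -30.1 y 117.3
-30 62 z [113.7 181.8] x -29.9 -15.3 y 117.0
-15 102 z [ 99.1 180.7] x -14.6 -1.3 y 116.9
bracket A now 173 [623.78179899  72.13749504] (array([615.8,  70.2]), array([ 23.7, 136.7]), 80.6)
```

```bash
sed -i 's/O=np.array(\[630.5,-295.2\])/O=np.array([631.7,-294.7])/' h.py
```

Emit:
drive_tool(deltas=[[0,0,0,-0.1],[0,0,0,-0.12],[0,0,0,-0.12],[0,0,0,-0.12],[0,0,0,-0.12],[0,0,0,-0.12],[0,0,0,-0.12],[0,0,0,-0.034]])

```text
clock: 18.05
eef_pos: [700.0, -192.8, 244.1]
tcp_rot: [3.141, -0.003, 2.943]
contact_force: [-0.1, 0.0, 0.2]
opening: 0.648
```

Emit:
drive_tool(deltas=[[0.8,1.6,0,0],[1.4,2.8,0.5,0],[1.4,2.8,1,0],[1.4,2.8,1,0],[1.4,2.8,1,0],[1.4,2.8,1,0],[1.4,2.8,1,0],[1.4,2.8,1,0],[1.0,2.0,1,0],[0.8,1.2,0.5,0],[0,0,0,0],[0,0,0,0]])

```text
clock: 19.05
eef_pos: [628.6, 71.6, 165.6]
tcp_rot: [-3.141, -0.001, 2.937]
contact_force: [-0.7, -0.4, -0.1]
opening: 0.653
```

Run:
```python
from h import *
st(); plan(630.4,70.7,83,2.936)
```

```text
19.05 [628.6  71.6 165.6] [-3.141e+00 -1.000e-03  2.937e+00] F [-0.7 -0.4 -0.1] op 0.653 q [ 0.11  0.45  1.69 -0.    1.01 -1.25]
before turn cm x -0.20 y -0.05 z 8.26 turn 0.001
after turn cm x -0.20 y -0.05 z 8.26 turn 0.001
```

Emit:
drive_tool(deltas=[[-0.2,-0.1,2.2,0],[0,0,2.5,0],[0,0,2.0,0],[0,0,1.5,0],[0,0,0,0],[0,0,0,0]])

```text
clock: 19.55
eef_pos: [631.1, 68.6, 84.1]
tcp_rot: [-3.141, -0.001, 2.934]
contact_force: [-0.3, -0.3, 0.8]
opening: 0.65
```

Emit:
drive_tool(deltas=[[0,0,0,0],[0,0,0,0],[0,0,0,0],[0,0,0,0],[0,0,0,0],[0,0,0,0],[0,0,0,0],[0,0,0,0]], jaw=1, force=100)

```text
clock: 20.22
eef_pos: [631.9, 69.8, 85.5]
tcp_rot: [3.141, 0.002, 2.936]
contact_force: [-0.4, -0.6, 7.7]
opening: 0.124
```

Emit:
drive_tool(deltas=[[0,0,-0.5,0],[0,0,-1.5,0],[0,0,-2,0],[0,0,-2,0],[0,0,-2,0],[0,0,-2,0],[0,0,-2,0],[0,0,-2,0],[0,0,-2,0],[0,0,-1,0],[0,0,0,0]])

```text
clock: 21.13
eef_pos: [632.1, 70.0, 256.8]
tcp_rot: [3.14, 0.004, 2.936]
contact_force: [-0.2, -0.0, -3.3]
opening: 0.12
```

Run:
```python
from h import *
st(); w=world(-96,-110); print(w); plan(*w,240,2.082)
```

```text
21.13 [632.1  70.  256.8] [3.14  0.004 2.936] F [-0.2 -0.  -3.3] op 0.12 q [ 0.11  0.36  1.6  -0.    1.17 -1.26]
[ 488.79166466 -264.81341954]
before turn cm x 7.19 y -35.70 z 1.68 turn 0.854
after turn cm x -22.19 y -28.88 z 1.68 turn 0.854
```

Emit:
drive_tool(deltas=[[0,0,0,0.08],[0,0,0,0.1],[0,0,0,0.1],[0,0,0,0.1],[0,0,0,0.1],[0,0,0,0.1],[0,0,0,0.1],[0,0,0,0.1],[0,0,0,0.074],[0,0,0,0]])

```text
clock: 21.97
eef_pos: [630.2, 69.7, 252.5]
tcp_rot: [-3.139, -0.001, 2.079]
contact_force: [0.4, 0.1, -2.2]
opening: 0.124
```

Emit:
drive_tool(deltas=[[0,-1.5,0,0],[-1,-2.5,0,0],[-2,-2.5,0,0],[-2,-2.5,0,0],[-2,-2.5,0,0],[-2,-2.5,0,0],[-2,-2.5,0,0],[-2,-2.5,0,0],[-2,-2.5,0,0],[-2,-2.5,0,0],[-2,-2.5,0,0],[-2,-2,0,0]])

```text
clock: 22.97
eef_pos: [483.4, -254.0, 253.4]
tcp_rot: [-3.14, -0.001, 2.085]
contact_force: [0.3, 0.1, -2.0]
opening: 0.125
```

Emit:
drive_tool(deltas=[[-1,-0.9,1,0],[0,0,2,0],[0,0,1.5,0],[0,0,0,0],[0,0,0,0]])

```text
clock: 23.38
eef_pos: [481.5, -265.1, 207.9]
tcp_rot: [-3.14, -0.003, 2.083]
contact_force: [0.5, -0.4, -2.2]
opening: 0.124
```

Run:
```python
from h import *
st(); plan(*world(-96,-110),188,2.082); print(rack(r.sense()['eef_pos']))
P,im=cloud('scene'); b=bluemask(im); S=rack(P)
m=b&(abs(S[...,1]+104)<12)&(S[...,0]<0)&(S[...,0]>-200)&(S[...,2]>90); q=S[m]
for lo in range(-200,-30,20):
    t=(q[:,0]>=lo)&(q[:,0]<lo+20)
    if t.sum()>5: print(lo,t.sum(),'z',np.percentile(q[t,2],[3,50,97]).round(1),'x',q[t,0].min().round(1),q[t,0].max().round(1),'y',np.median(q[t,1]).round(1))
m=(S[...,0]>3)&(S[...,0]<33)&(abs(S[...,1]+88)<14)&(S[...,2]>60)&(S[...,2]<200); print('upr side y',np.median(S[m],0),m.sum())
m=(abs(S[...,0])<8)&(abs(S[...,1]+110)<20)&(S[...,2]>60)&(S[...,2]<200); print('upr front x',np.median(S[m],0),m.sum())
cv2.imwrite('pics/s6c.png',cv2.resize(im[110:240,180:310],None,fx=5,fy=5,interpolation=cv2.INTER_CUBIC)[:,:,::-1])
```

```text
23.38 [ 481.5 -265.1  207.9] [-3.140e+00 -3.000e-03  2.083e+00] F [ 0.5 -0.4 -2.2] op 0.124 q [-0.51  0.28  1.83  0.    1.03 -1.02]
before turn cm x -0.33 y 0.65 z 1.99 turn 0.001
after turn cm x -0.33 y 0.65 z 1.99 turn 0.001
[ -99.28210174 -116.53023477  207.91520553]
-200 16 z [200.  211.1 220.7] x -185.9 -180.8 y -111.1
-180 40 z [199.6 210.5 220.4] x -178.4 -161.6 y -110.5
-160 47 z [202.4 213.  221.3] x -159.8 -140.0 y -109.8
-140 54 z [189.  208.2 221.4] x -140.0 -120.2 y -110.5
-120 37 z [177.4 191.5 219.8] x -119.6 -100.8 y -111.1
-100 30 z [164.4 176.7 218. ] x -99.1 -80.2 y -110.2
-80 58 z [155.4 206.8 221.3] x -79.7 -60.4 y -110.6
-60 84 z [139.8 191.7 220.4] x -60.0 -47.9 y -109.3
upr side y [ 17.63015495 -87.30571153 133.81685233] 318
upr front x [   0.74832502 -113.56047596  134.02724048] 180
```

View pics/s6c.png

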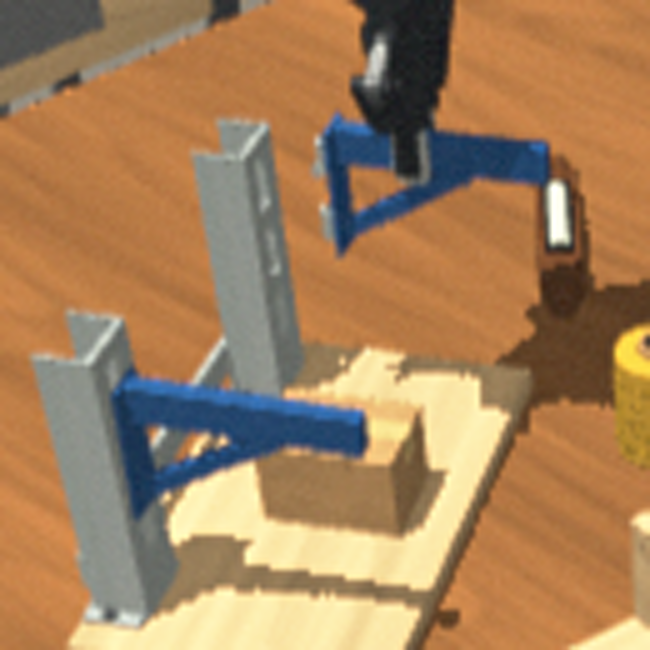

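The left bracket is home on its upright, with its flange at (130,440). The second bracket, at (340,190), is about 6 mm off to the right, so I'll correct that and lower it.

Emit:
drive_tool(deltas=[[0,0.3,0.5,0],[0,0.35,0.9,0],[0,0,0.6,0],[0,0,0,0],[0,0,0,0]])

```text
clock: 23.85
eef_pos: [487.7, -262.3, 188.8]
tcp_rot: [-3.141, -0.001, 2.082]
contact_force: [-0.1, -0.4, -2.1]
opening: 0.124
```

Run:
```python
from h import *
st(); print(rack(r.sense()['eef_pos'])); plan(*world(-60,-109.8),188,2.082)
```

```text
23.85 [ 487.7 -262.3  188.8] [-3.141e+00 -1.000e-03  2.082e+00] F [-0.1 -0.4 -2.1] op 0.124 q [-0.5   0.31  1.84 -0.    0.99 -1.01]
[ -98.69935329 -109.74084169  188.77797443]
before turn cm x -3.87 y -0.01 z 0.08 turn 0.000
after turn cm x -3.87 y -0.01 z 0.08 turn 0.000
```

Emit:
drive_tool(deltas=[[-0.5,0,0.1,0],[-0.6,0,0,0],[-0.6,0,0,0],[-0.6,0,0,0],[-0.5,0,0,0],[0,0,0,0]])

```text
clock: 24.35
eef_pos: [502.3, -288.3, 188.4]
tcp_rot: [3.141, 0.001, 2.081]
contact_force: [-0.1, -0.7, -2.0]
opening: 0.124
```

Emit:
drive_tool(deltas=[[-0.3,0,0,0],[-0.3,0,0,0],[-0.3,0,0,0],[-0.2,0,0,0],[0,0,0,0]])

```text
clock: 24.77
eef_pos: [507.2, -297.1, 188.3]
tcp_rot: [3.141, 0.0, 2.082]
contact_force: [0.3, -0.2, -2.7]
opening: 0.121
```

Run:
```python
from h import *
s=r.sense();print('tcp rack',rack(s['eef_pos']),s['contact_force'],'F along rack',s['contact_force'][:2]@EX,s['contact_force'][:2]@EY)
```

```text
tcp rack [ -58.85521832 -109.73294066  188.34251988] [ 0.31470153 -0.17682394 -2.7083101 ] F along rack 0.3082121303721705 0.18790700354755038
```

Emit:
drive_tool(deltas=[[-0.2,0,0,0],[-0.2,0,0,0],[-0.1,0,0,0],[0,0,0,0]])

```text
clock: 25.1
eef_pos: [509.5, -301.3, 188.3]
tcp_rot: [3.142, 0.0, 2.082]
contact_force: [0.6, -0.7, -2.6]
opening: 0.12
```

Emit:
drive_tool(deltas=[[-0.1,0,0,0],[0,0,0,0]])

```text
clock: 25.27
eef_pos: [509.9, -302.1, 188.3]
tcp_rot: [3.142, 0.0, 2.082]
contact_force: [-0.3, -0.9, -1.8]
opening: 0.121
```

Emit:
drive_tool(deltas=[[-0.1,0,0,0],[0,0,0,0]])

```text
clock: 25.43
eef_pos: [510.1, -302.6, 188.2]
tcp_rot: [-3.141, -0.001, 2.082]
contact_force: [-1.0, 0.5, -2.3]
opening: 0.123
```

Run:
```python
from h import *
s=r.sense();print('tcp rack',rack(s['eef_pos']),s['contact_force'],'F along rack',s['contact_force'][:2]@EX,s['contact_force'][:2]@EY)
```

```text
tcp rack [ -52.61175576 -109.86459098  188.15560372] [-0.96382646  0.52428647 -2.34172628] F along rack -0.9288938727078123 -0.5839468409865122
```

Contact is just starting, at about -52.6. One more push to seat it, then press down.

Emit:
drive_tool(deltas=[[-0.1,0,0,0],[0,0,0,0]])

```text
clock: 25.6
eef_pos: [510.1, -302.7, 188.1]
tcp_rot: [-3.141, -0.003, 2.082]
contact_force: [-3.8, 6.2, 0.4]
opening: 0.123
```

Emit:
drive_tool(deltas=[[0,0,0.25,0],[0,0,0.25,0],[0,0,0.2,0],[0,0,0,0]])

```text
clock: 25.93
eef_pos: [510.2, -302.6, 181.0]
tcp_rot: [-3.141, -0.002, 2.082]
contact_force: [-2.3, 4.9, 0.2]
opening: 0.122
```

Emit:
drive_tool(deltas=[[0,0,0.15,0],[0,0,0.15,0],[0,0,0.1,0],[0,0,0,0]])

```text
clock: 26.27
eef_pos: [510.3, -302.5, 177.5]
tcp_rot: [-3.141, -0.002, 2.082]
contact_force: [-2.7, 6.9, 2.0]
opening: 0.119
```

Run:
```python
from h import *
s=r.sense();print('tcp rack',rack(s['eef_pos']),s['contact_force'],'F along rack',s['contact_force'][:2]@EX,s['contact_force'][:2]@EY)
```

```text
tcp rack [ -52.58548821 -109.70566611  177.47233192] [-2.70072987  6.91698042  2.01448296] F along rack -7.353775886544927 1.0298253030750302
```

Emit:
drive_tool(deltas=[[0,0,0.15,0],[0,0,0.15,0],[0,0,0.1,0],[0,0,0,0]])

```text
clock: 26.6
eef_pos: [510.0, -302.4, 172.9]
tcp_rot: [-3.141, -0.003, 2.082]
contact_force: [-1.6, 5.1, -0.8]
opening: 0.12
```

Emit:
drive_tool(deltas=[[0,0,0.15,0],[0,0,0.15,0],[0,0,0.1,0],[0,0,0,0]])

```text
clock: 26.93
eef_pos: [510.0, -302.7, 168.7]
tcp_rot: [-3.141, -0.003, 2.082]
contact_force: [-3.1, 5.8, -3.5]
opening: 0.122
```

Emit:
drive_tool(deltas=[[0,0,0.1,0],[0,0,0.1,0],[0,0,0,0]])

```text
clock: 27.18
eef_pos: [510.1, -302.7, 167.4]
tcp_rot: [-3.141, -0.002, 2.082]
contact_force: [-5.1, 7.8, 3.3]
opening: 0.12
```

Emit:
drive_tool(deltas=[[0,0,0.1,0],[0,0,0.1,0],[0,0,0,0]])

```text
clock: 27.43
eef_pos: [510.2, -302.6, 167.2]
tcp_rot: [-3.141, -0.002, 2.082]
contact_force: [-9.1, 11.2, 20.8]
opening: 0.124
```

Emit:
drive_tool(deltas=[[0,0,0.05,0],[0.1,0,-0.2,0],[0.1,0,-0.1,0],[0,0,0,0]])

```text
clock: 27.77
eef_pos: [510.3, -302.3, 168.2]
tcp_rot: [3.141, 0.001, 2.082]
contact_force: [-0.2, -0.3, -2.9]
opening: 0.12
```

Emit:
drive_tool(deltas=[[0,0,0,0],[0,0,0,0],[0,0,0,0],[0,0,0,0]], jaw=0.35)

```text
clock: 28.1
eef_pos: [510.1, -302.2, 167.8]
tcp_rot: [3.141, 0.0, 2.082]
contact_force: [-0.4, -0.5, -0.1]
opening: 0.647
```

Emit:
drive_tool(deltas=[[0,0,-1,0],[0,0,-2,0],[0,0,-2.5,0],[0,0,-2.5,0],[0,0,-1,0],[0,0,0,0]])

```text
clock: 28.6
eef_pos: [511.3, -302.8, 261.1]
tcp_rot: [3.139, 0.005, 2.082]
contact_force: [0.7, 0.4, -0.3]
opening: 0.648
```

Emit:
drive_tool(deltas=[[1,2,0,0],[1,3,0,0],[1,3,0,0],[1,3,0,0],[1,3,0,0],[1,3,0,0],[1,3,0,0],[1,3,0,0],[1,3,0,0],[1,3,0,0],[0,0,0,0]], jaw=0)

```text
clock: 29.52
eef_pos: [716.4, -68.4, 255.6]
tcp_rot: [3.141, -0.002, 2.085]
contact_force: [-0.9, 0.1, 0.1]
opening: 0.999
```

Run:
```python
from h import *
st()
P,im=cloud('scene'); b=bluemask(im); S=rack(P)
for y0 in(116,-104):
  m=b&(abs(S[...,1]-y0)<8)&(S[...,0]<10)&(S[...,0]>-160)&(S[...,2]>60); q=S[m]
  for lo in range(-150,0,30):
    t=(q[:,0]>=lo)&(q[:,0]<lo+30)
    if t.sum()>5: print(lo,t.sum(),'z',np.percentile(q[t,2],[3,97]).round(1),'x',q[t,0].min().round(1),q[t,0].max().round(1),'y',np.median(q[t,1]).round(1))
a=cv2.resize(im[110:240,180:310],None,fx=4,fy=4,interpolation=cv2.INTER_CUBIC)
P,im=cloud('top'); cv2.imwrite('pics/t7.png',im[:,:,::-1]); np.save('pics/t7.npy',P)
a2=cv2.resize(im[110:240,340:470],None,fx=4,fy=4,interpolation=cv2.INTER_CUBIC)
cv2.imwrite('pics/c7.png',cv2.resize(np.hstack([a,a2]),(800,400))[:,:,::-1])
v,u=np.mgrid[:400,:640]; Z=P[...,2]
m=(u>160)&(u<250)&(v>140)&(v<265)&(Z>20)&(Z<36)
n,l,s,c=cv2.connectedComponentsWithStats(m.astype(np.uint8),connectivity=8)
for i in range(1,n):
    if s[i,4]>100: k=l==i; print('slat',rect(ray('top',np.c_[u[k],v[k]],28)[:,:2]))
```

```text
29.52 [716.4 -68.4 255.6] [ 3.141e+00 -2.000e-03  2.085e+00] F [-0.9  0.1  0.1] op 0.999 q [-0.1   0.49  1.4   0.    1.25 -0.61]
-150 64 z [156.7 178. ] x -141.4 -120.2 y 115.9
-120 6 z [157.1 177.4] x -119.3 -116.5 y 114.7
-90 103 z [142.8 179.5] x -88.0 -60.2 y 115.7
-60 117 z [123.4 180. ] x -60.0 -30.0 y 115.6
-30 171 z [103.  180.7] x -29.9 -0.6 y 116.1
-150 50 z [157.2 177.6] x -141.3 -120.7 y -104.3
-120 68 z [157.6 178.6] x -119.8 -90.7 y -104.1
-90 21 z [144.5 177.6] x -89.5 -66.5 y -104.4
slat (array([540.1, 419.6]), array([ 29.5, 298.9]), 71.9)
slat (array([522.8, 366.6]), array([ 33.8, 298.6]), 71.8)
slat (array([505.3, 311.1]), array([ 26. , 299.2]), 72.0)
```

View pics/c7.png

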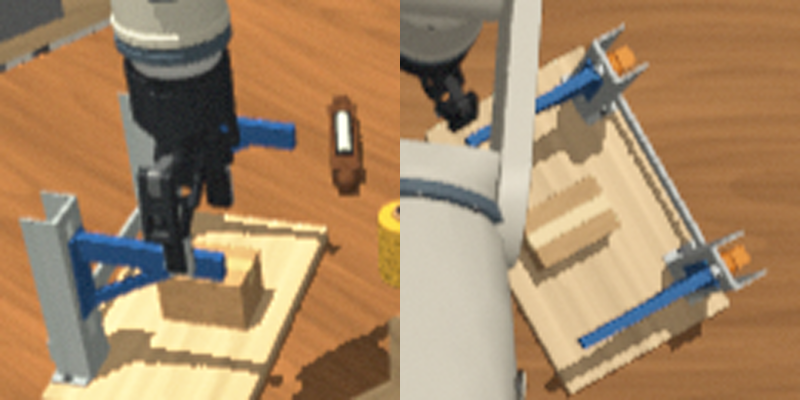

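Both brackets sit level and fully down: arm tops at about 180 mm, flanges at the uprights, orange catches at (622,58) and (737,255). The carton has not moved. Next is the shelf.

Emit:
drive_tool(deltas=[[0,0,0,-0.1],[0,0,0,-0.12],[0,0,0,-0.12],[0,0,0,-0.12],[0,0,0,-0.12],[0,0,0,-0.12],[0,0,0,-0.041],[0,0,0,0]], jaw=0.45)

```text
clock: 30.28
eef_pos: [712.8, -74.2, 257.0]
tcp_rot: [-3.141, -0.001, 2.823]
contact_force: [-0.1, -0.1, -0.6]
opening: 0.551
```

Run:
```python
from h import *
st(); plan(523,366.3,90,2.826)
```

```text
30.28 [712.8 -74.2 257. ] [-3.141e+00 -1.000e-03  2.823e+00] F [-0.1 -0.1 -0.6] op 0.551 q [-0.11  0.49  1.41 -0.    1.25 -1.36]
before turn cm x 31.80 y 35.90 z 16.70 turn -0.003
after turn cm x 31.71 y 35.98 z 16.70 turn -0.003
```

Emit:
drive_tool(deltas=[[1.5,1.6,0,0],[2.5,2.8,0,0],[2.5,2.8,0,0],[2.5,2.8,0,0],[2.5,2.8,0,0],[2.5,2.8,0,0],[2.5,2.8,0,0],[2.5,2.8,0,0],[2.5,2.8,1,0],[2.5,2.8,1.5,0],[2.5,2.8,2,0],[2.5,2.8,2,0]])

```text
clock: 31.28
eef_pos: [539.8, 324.8, 193.1]
tcp_rot: [3.141, 0.001, 2.82]
contact_force: [0.3, -0.4, -0.2]
opening: 0.55
```

Emit:
drive_tool(deltas=[[2,2.4,2,0],[1,1.2,2,0],[0,0,2,0],[0,0,2,0],[0,0,1,0],[0,0,0,0],[0,0,0,0]])

```text
clock: 31.87
eef_pos: [523.5, 367.1, 103.5]
tcp_rot: [-3.141, -0.001, 2.821]
contact_force: [0.8, -0.4, 0.1]
opening: 0.55
```

Run:
```python
from h import *
st(); plan(523,366.3,22,2.826)
P,im=cloud('scene'); 
m=(abs(P[...,0]-522)<170)&(abs(P[...,1]-366)<200)&(P[...,2]>22)&(P[...,2]<34)
n,l,s,c=cv2.connectedComponentsWithStats(m.astype(np.uint8),connectivity=8)
for i in range(1,n):
    if s[i,4]>150: print('slat',rect(P[l==i][:,:2]),s[i,4])
```

```text
31.87 [523.5 367.1 103.5] [-3.141e+00 -1.000e-03  2.821e+00] F [ 0.8 -0.4  0.1] op 0.55 q [ 0.61  0.53  1.71 -0.    0.9  -0.64]
before turn cm x 0.02 y -0.09 z 8.15 turn -0.005
after turn cm x 0.02 y -0.09 z 8.15 turn -0.005
slat (array([533.2, 305.8]), array([ 26.9, 246.7]), 71.9) 741
slat (array([525.7, 369.4]), array([ 32.2, 301.5]), 71.9) 1147
slat (array([542.7, 424.5]), array([ 25.7, 301.7]), 72.0) 1137
```

Emit:
drive_tool(deltas=[[0,0,2,-0.005],[0,0,2.5,0],[0,0,2,0],[0,0,1.0,0],[0,0,0.5,0],[0,0,0,0],[0,0,0,0]])

```text
clock: 32.5
eef_pos: [524.3, 368.2, 24.8]
tcp_rot: [3.14, 0.001, 2.827]
contact_force: [0.1, 0.0, 0.7]
opening: 0.553
```

Run:
```python
from h import *
st()
```

```text
32.5 [524.3 368.2  24.8] [3.140e+00 1.000e-03 2.827e+00] F [0.1 0.  0.7] op 0.553 q [ 0.61  0.64  1.74 -0.    0.76 -0.65]
```

Emit:
drive_tool(deltas=[[0,0,0.2,0],[0,0,0,0],[0,0,0,0],[0,0,0,0],[0,0,0,0],[0,0,0,0],[0,0,0,0],[0,0,0,0]], jaw=1, force=80)

```text
clock: 33.17
eef_pos: [524.4, 368.5, 23.0]
tcp_rot: [3.14, 0.001, 2.828]
contact_force: [-0.5, -1.0, 7.0]
opening: 0.328
```

Emit:
drive_tool(deltas=[[0,0,-0.5,0],[0,0,-1.5,0],[0,0,-2.5,0],[0,0,-2.5,0],[0,0,-2.5,0],[0,0,-2.5,0],[0,0,-2.5,0],[0,0,-2.5,0],[0,0,-2.5,0],[0,0,-2.5,0],[0,0,-2.5,0],[0,0,-1,0]])

```text
clock: 34.17
eef_pos: [524.2, 368.4, 280.5]
tcp_rot: [3.138, 0.003, 2.828]
contact_force: [1.1, 0.2, -3.4]
opening: 0.333
```

Run:
```python
from h import *
st(); plan(*world(-76,0),280,-2.6302)
```

```text
34.17 [524.2 368.4 280.5] [3.138e+00 3.000e-03 2.828e+00] F [ 1.1  0.2 -3.4] op 0.333 q [ 0.61  0.35  1.57  0.    1.22 -0.65]
before turn cm x -25.11 y -54.60 z 0.05 turn -0.825
after turn cm x 23.08 y -55.49 z 0.05 turn -0.825
```

Emit:
drive_tool(deltas=[[0,0,0,-0.08],[0,0,0,-0.1],[0,0,0,-0.1],[0,0,0,-0.1],[0,0,0,-0.1],[0,0,0,-0.1],[0,0,0,-0.1],[0,0,0,-0.1],[0,0,0,-0.045],[0,0,0,0]])

```text
clock: 35.0
eef_pos: [523.0, 367.5, 275.7]
tcp_rot: [-3.141, -0.002, -2.628]
contact_force: [0.8, -0.2, -3.2]
opening: 0.336
```

Emit:
drive_tool(deltas=[[0.5,-1.2,0,0],[1,-2.4,0,0],[1.3,-3.1,0,0],[1.3,-3.1,0,0],[1.3,-3.1,0,0],[1.3,-3.1,0,0],[1.3,-3.1,0,0],[1.3,-3.1,0,0],[1.3,-3.1,0,0],[1.3,-3.1,0,0],[1.3,-3.1,0,0],[1.3,-3.1,0,0]])

```text
clock: 36.0
eef_pos: [565.6, -7.1, 276.4]
tcp_rot: [3.142, -0.001, -2.633]
contact_force: [1.4, 0.4, -2.0]
opening: 0.331
```

Emit:
drive_tool(deltas=[[1.3,-3.1,0,0],[1.3,-3.1,0,0],[1.3,-3.1,0,0],[1.3,-3.1,0,0],[1,-2.5,0,0],[0.6,-1.5,0,0],[0,0,0,0],[0,0,0,0]])

```text
clock: 36.67
eef_pos: [586.6, -181.8, 276.1]
tcp_rot: [3.141, -0.0, -2.633]
contact_force: [-0.0, 0.8, -3.5]
opening: 0.332
```

Run:
```python
from h import *
st(); plan(*world(-76,0),187,-2.6302); print(rack(r.sense()['eef_pos']))
P,im=cloud('scene'); S=rack(P); zt=r.sense()['eef_pos'][2]+5
m=(abs(S[...,2]-zt)<7)&(S[...,0]>-180)&(S[...,0]<40)&(abs(S[...,1])<190)
n,l,s,c=cv2.connectedComponentsWithStats(m.astype(np.uint8),connectivity=8)
for i in range(1,n):
    if s[i,4]>100: print('slat rack',rect(S[l==i][:,:2]),s[i,4],'z',np.median(S[l==i][:,2]))
cv2.imwrite('pics/s8c.png',cv2.resize(im[60:260,140:340],None,fx=3,fy=3)[:,:,::-1])
```

```text
36.67 [ 586.6 -181.8  276.1] [ 3.141 -0.    -2.633] F [-0.   0.8 -3.5] op 0.332 q [-0.3   0.31  1.63  0.    1.2  -2.38]
before turn cm x 1.58 y -4.46 z 8.91 turn -0.003
after turn cm x 1.59 y -4.45 z 8.91 turn -0.003
[-120.54012051   15.92920563  276.1200516 ]
slat rack (array([-174.1,   16. ]), array([305.7,  12.6]), 89.8) 255 z 280.8302119254067
slat rack (array([-64.7,  77.5]), array([184.3,  26.4]), 89.5) 404 z 280.67495650844876
slat rack (array([-117.7,   70.9]), array([195.3,  57.5]), 84.2) 532 z 280.73176271143853
```

View pics/s8c.png

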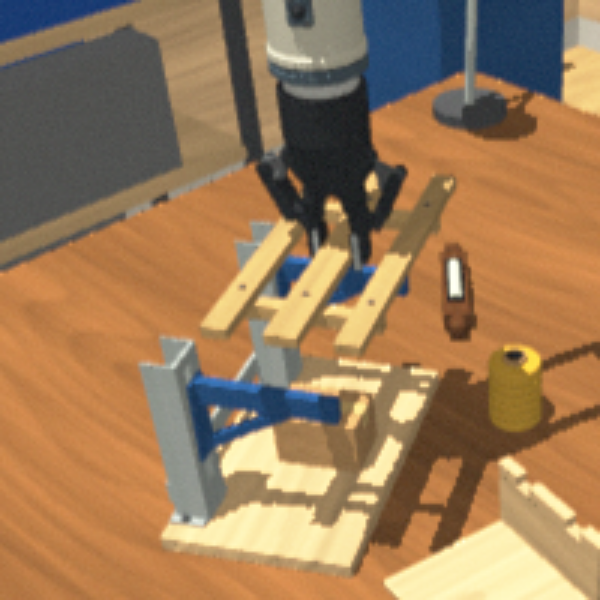

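The shelf is held level and square above the rack, with its ends at (215,330) and (440,185) in the crop. I'll move over the rack and lower partway.

Emit:
drive_tool(deltas=[[0.6,-1.5,0,-0.003],[0.6,-1.5,0.5,0],[0.4,-1.45,1,0],[0,0,1.5,0],[0,0,1,0],[0,0,0,0],[0,0,0,0]])

```text
clock: 37.3
eef_pos: [594.6, -227.3, 235.4]
tcp_rot: [3.14, -0.001, -2.627]
contact_force: [1.5, 0.4, -3.3]
opening: 0.328
```

Run:
```python
from h import *
st(); print(rack(r.sense()['eef_pos'])); plan(*world(-75.5,0),187,-2.6302)
zt=r.sense()['eef_pos'][2]+5
for cam in('scene','top'):
  P,im=cloud(cam); S=rack(P)
  m=(abs(S[...,2]-zt)<7)&(S[...,0]>-180)&(S[...,0]<40)&(abs(S[...,1])<190)
  if cam=='top':
    v,u=np.mgrid[:400,:640]; 
  n,l,s,c=cv2.connectedComponentsWithStats(m.astype(np.uint8),connectivity=8)
  for i in range(1,n):
    if s[i,4]>60:
      q=S[l==i]; 
      if cam=='top': q=rack(ray('top',np.c_[u[l==i],v[l==i]],zt))
      print(cam,rect(q[:,:2]),s[i,4],'z',np.median(S[l==i][:,2]).round(1),'x',np.percentile(q[:,0],[1,99]).round(1),'y',np.percentile(q[:,1],[1,99]).round(1))
```

```text
37.3 [ 594.6 -227.3  235.4] [ 3.140e+00 -1.000e-03 -2.627e+00] F [ 1.5  0.4 -3.3] op 0.328 q [-0.37  0.38  1.62  0.    1.14 -2.45]
[-76.91187462   0.62491151 235.40827729]
before turn cm x 0.06 y -0.14 z 4.84 turn 0.003
after turn cm x 0.06 y -0.14 z 4.84 turn 0.003
scene (array([-137.1,    3.4]), array([302.8,  25.3]), 90.0) 576 z 239.9 x [-149.5 -125.2] y [-142.5  152.1]
scene (array([-75.1,  53.8]), array([197.5,  55.8]), 85.3) 493 z 240.0 x [-106.2  -55.4] y [-35.9 151.9]
scene (array([-21.9,  61.7]), array([183.1,  25.1]), 89.9) 388 z 239.8 x [-33.9  -9.5] y [-23.1 152.4]
top (array([-20.7, 121.5]), array([57. , 25.9]), 89.9) 169 z 241.4 x [-33.1  -8. ] y [ 95.2 149.4]
top (array([-79.7,  92.3]), array([ 34.1, 115.1]), 0.1) 399 z 241.2 x [-93.3 -63. ] y [ 40.6 148.8]
top (array([-136.1,   68.6]), array([ 25.1, 162.2]), 0.2) 487 z 241.4 x [-148.2 -123.8] y [ -7.4 147.9]
top (array([-20.2, -73.4]), array([59.9, 25.7]), 90.0) 160 z 241.2 x [-32.8  -7.9] y [-100.2  -44.2]
top (array([-77.5, -80.3]), array([ 32.1, 123.5]), 0.1) 438 z 241.6 x [-93.3 -62.4] y [-138.   -23.5]
```

Emit:
drive_tool(deltas=[[0.1,-0.3,0,0],[0,0,1,0],[0,0,1.2,0],[0,0,1,0],[0,0,0.7,0],[0,0,0,0],[0,0,0,0]])

```text
clock: 37.98
eef_pos: [595.3, -230.7, 196.6]
tcp_rot: [3.14, -0.001, -2.627]
contact_force: [-0.3, -0.8, -2.9]
opening: 0.331
```

Emit:
drive_tool(deltas=[[0,0,0.2,0],[0,0,0.2,0],[0,0,0,0]])

```text
clock: 38.23
eef_pos: [595.8, -230.9, 193.6]
tcp_rot: [-3.141, 0.0, -2.627]
contact_force: [-0.5, 0.2, -3.3]
opening: 0.335
```

Run:
```python
from h import *
st(); print(rack(r.sense()['eef_pos']))
```

```text
38.23 [ 595.8 -230.9  193.6] [-3.141  0.    -2.627] F [-0.5  0.2 -3.3] op 0.335 q [-0.37  0.43  1.65  0.    1.06 -2.46]
[-7.32356216e+01 -8.07603645e-02  1.93569936e+02]
```

Emit:
drive_tool(deltas=[[0,0,0.2,0],[0,0,0.2,0],[0,0,0.1,0],[0,0,0,0]])

```text
clock: 38.57
eef_pos: [595.6, -230.8, 188.3]
tcp_rot: [3.141, -0.0, -2.627]
contact_force: [-0.4, -0.2, -2.8]
opening: 0.332
```

Emit:
drive_tool(deltas=[[0,0,0.1,0],[0,0,0.1,0],[0,0,0,0]])

```text
clock: 38.82
eef_pos: [595.9, -230.9, 186.7]
tcp_rot: [-3.141, 0.0, -2.627]
contact_force: [0.0, -0.8, -2.8]
opening: 0.33
```

Emit:
drive_tool(deltas=[[0,0,0.1,0],[0,0,0,0]])

```text
clock: 38.98
eef_pos: [595.9, -230.9, 186.2]
tcp_rot: [-3.141, 0.0, -2.627]
contact_force: [-2.7, 1.4, 3.3]
opening: 0.327
```

Emit:
drive_tool(deltas=[[0,0,0,0],[0,0,0,0],[0,0,0,0],[0,0,0,0]], jaw=0.5)

```text
clock: 39.32
eef_pos: [595.8, -230.9, 185.6]
tcp_rot: [-3.142, 0.0, -2.627]
contact_force: [-0.0, 0.3, 0.1]
opening: 0.498
```

Emit:
drive_tool(deltas=[[0,0,-0.5,0],[0,0,-1,0],[0,0,-2,0],[0,0,-2.5,0],[0,0,-2.5,0],[0,0,-2.5,0],[0,0,-1,0],[0,0,0,0]])

```text
clock: 39.98
eef_pos: [597.1, -231.4, 309.2]
tcp_rot: [-3.137, 0.004, -2.627]
contact_force: [-0.1, 0.9, 0.6]
opening: 0.501
```

Run:
```python
from h import *
st(); zt=192
for cam in('scene','top'):
  P,im=cloud(cam); S=rack(P)
  m=(abs(S[...,2]-zt)<6)&(S[...,0]>-180)&(S[...,0]<-2)&(abs(S[...,1])<190)
  v,u=np.mgrid[:400,:640]
  n,l,s,c=cv2.connectedComponentsWithStats(m.astype(np.uint8),connectivity=8)
  for i in range(1,n):
    if s[i,4]>60:
      q=S[l==i]; 
      if cam=='top': q=rack(ray('top',np.c_[u[l==i],v[l==i]],zt))
      print(cam,rect(q[:,:2]),s[i,4],'z',np.median(S[l==i][:,2]).round(1),'x',np.percentile(q[:,0],[1,99]).round(1),'y',np.percentile(q[:,1],[1,99]).round(1))
# yarns
  for n,(x,y) in(('red',(392,249)),('yel',(405,-132))):
    m=(abs(P[...,2]-77)<5)&(np.hypot(P[...,0]-x,P[...,1]-y)<45); print(cam,n,m.sum(),rect(P[m][:,:2]) if m.sum()>20 else '')
plan(405.1,-131.7,230,2.0)
```

```text
39.98 [ 597.1 -231.4  309.2] [-3.137  0.004 -2.627] F [-0.1  0.9  0.6] op 0.501 q [-0.37  0.33  1.54 -0.    1.28 -2.46]
scene (array([-17.7,   2.2]), array([ 26.7, 302.5]), 0.0) 537 z 191.2 x [-30.5  -5.6] y [-143.1  150.6]
scene (array([-75.5,   2.1]), array([ 32.6, 302.1]), 0.3) 640 z 189.8 x [-91.2 -60.5] y [-142.7  150.4]
scene (array([-133.7,    2. ]), array([ 26. , 301.4]), 0.2) 500 z 188.5 x [-146.1 -121.4] y [-143.4  150.5]
scene red 202 (array([395.1, 253.2]), array([56.2, 55.4]), 53.1)
scene yel 129 (array([ 409.2, -129.1]), array([56.9, 55.9]), 12.0)
top (array([-17.6, 111.3]), array([74.8, 25.2]), 90.0) 196 z 191.7 x [-29.8  -5.3] y [ 77.5 147.8]
top (array([-75.3,  84. ]), array([ 30.5, 129.1]), 0.1) 430 z 190.3 x [-90.1 -60.1] y [ 23.2 147.3]
top (array([-133.1,   58.7]), array([ 24.4, 178.9]), 0.2) 442 z 189.2 x [-144.8 -121.2] y [-25.9 146.5]
top (array([-17.1, -94. ]), array([108.6,  25.3]), 89.9) 295 z 191.2 x [-29.1  -4.8] y [-143.4  -42.5]
top (array([-75.1, -88.5]), array([ 30.7, 123.8]), 0.1) 393 z 190.3 x [-89.8 -59.8] y [-148.8  -31.5]
top red 197 (array([391.1, 250.7]), array([53.7, 53.5]), 89.7)
top yel 197 (array([ 404.1, -131.8]), array([56.4, 53.7]), 0.0)
before turn cm x 11.71 y 17.99 z 7.52 turn 1.656
after turn cm x 16.93 y -13.19 z 7.52 turn 1.656
```

The shelf is seated and square to within 0.3°, centred at x about -75.4 mm and y about +1 mm, and not resting on the cleats. Next are the yarn packages, yellow first.

Emit:
drive_tool(deltas=[[0,0,0,0.1],[0,0,0,0.12],[0,0,0,0.12],[0,0,0,0.12],[0,0,0,0.12],[0,0,0,0.12],[0,0,0,0.12],[0,0,0,0.12],[0,0,0,0.12],[0,0,0,0.12],[0,0,0,0.12],[0,0,0,0.12]], jaw=0)

```text
clock: 41.08
eef_pos: [594.8, -230.5, 303.1]
tcp_rot: [-3.14, -0.003, 2.23]
contact_force: [-0.6, -0.6, -0.2]
opening: 1.001
```

Emit:
drive_tool(deltas=[[0,0,0,0.12],[0,0,0,0.034],[0,0,0,0],[0,0,0,0]])

```text
clock: 41.42
eef_pos: [595.1, -230.6, 303.8]
tcp_rot: [-3.14, -0.002, 2.083]
contact_force: [-0.5, 0.1, 0.6]
opening: 0.999
```

Run:
```python
from h import *
st(); plan(406.8,-130.6,130,2.082)
```

```text
41.42 [ 595.1 -230.6  303.8] [-3.140e+00 -2.000e-03  2.083e+00] F [-0.5  0.1  0.6] op 0.999 q [-0.37  0.33  1.54 -0.    1.27 -0.88]
before turn cm x 17.95 y -11.50 z 17.38 turn 0.001
after turn cm x 17.93 y -11.53 z 17.38 turn 0.001
```

Emit:
drive_tool(deltas=[[1.5,-1,0,0],[2.5,-1.6,0,0],[2.5,-1.6,0,0],[2.5,-1.6,0,0],[2.5,-1.6,0.5,0],[2.5,-1.6,1.5,0],[2.5,-1.6,2.5,0],[1.5,-0.9,3,0],[0,0,3,0],[0,0,3,0],[0,0,3,0],[0,0,0,0]])

```text
clock: 42.42
eef_pos: [403.7, -128.9, 136.1]
tcp_rot: [-3.136, -0.006, 2.084]
contact_force: [-1.5, 1.4, 0.3]
opening: 1.0
```

Emit:
drive_tool(deltas=[[0,0,0,0],[0,0,0,0]])

```text
clock: 42.58
eef_pos: [408.0, -130.3, 141.5]
tcp_rot: [3.141, 0.0, 2.083]
contact_force: [-0.1, 0.1, 0.1]
opening: 0.999
```

Run:
```python
from h import *
st(); plan(406.8,-130.6,43,2.082)
```

```text
42.58 [ 408.  -130.3  141.5] [3.141 0.    2.083] F [-0.1  0.1  0.1] op 0.999 q [-0.31  0.2   2.14  0.    0.81 -0.82]
before turn cm x 0.03 y -0.12 z 9.85 turn 0.001
after turn cm x 0.03 y -0.12 z 9.85 turn 0.001
```

Emit:
drive_tool(deltas=[[0,-0.1,1.5,0],[0,0,2.2,0],[0,0,2.5,0],[0,0,2.2,0],[0,0,1.4,0],[0,0,0,0],[0,0,0,0]])

```text
clock: 43.17
eef_pos: [407.4, -130.9, 43.6]
tcp_rot: [3.141, 0.001, 2.082]
contact_force: [-0.3, -0.4, -1.5]
opening: 1.003
```

Emit:
drive_tool(deltas=[[0,0,0,0],[0,0,0,0],[0,0,0,0],[0,0,0,0],[0,0,0,0],[0,0,0,0],[0,0,0,0]], jaw=1, force=45)

```text
clock: 43.75
eef_pos: [407.4, -131.0, 44.1]
tcp_rot: [3.14, 0.002, 2.082]
contact_force: [-2.6, 0.3, 12.2]
opening: 0.667
```

Emit:
drive_tool(deltas=[[0,0,-0.5,0],[0,0,-1.5,0],[0,0,-2.5,0],[0,0,-2.5,0],[0,0,-2.5,0],[0,0,-2.5,0],[0,0,-2.5,0],[0,0,-2.5,0],[0,0,-2.5,0],[0,0,-2.5,0],[0,0,-1.5,0],[0,0,0,0]])

```text
clock: 44.75
eef_pos: [407.9, -131.0, 281.3]
tcp_rot: [3.137, 0.005, 2.082]
contact_force: [1.0, -0.3, -2.8]
opening: 0.669
```

Run:
```python
from h import *
st(); plan(*world(-45,-60),245,2.082)
```

```text
44.75 [ 407.9 -131.   281.3] [3.137 0.005 2.082] F [ 1.  -0.3 -2.8] op 0.669 q [-0.31 -0.    1.99  0.    1.14 -0.83]
before turn cm x -20.72 y 5.51 z 3.63 turn -0.000
after turn cm x -20.72 y 5.51 z 3.63 turn -0.000
```

Emit:
drive_tool(deltas=[[-1,0.3,0,0],[-2,0.5,0,0],[-2.5,0.7,0,0],[-2.5,0.7,0,0],[-2.5,0.7,0,0],[-2.5,0.7,0,0],[-2.5,0.7,0,0],[-2.5,0.6,0,0],[-1.7,0.4,0,0],[-1,0.2,0,0],[0,0,0,0],[0,0,0,0]])

```text
clock: 45.75
eef_pos: [555.0, -284.1, 275.9]
tcp_rot: [-3.14, -0.003, 2.081]
contact_force: [-1.0, -0.6, -2.5]
opening: 0.667
```

Run:
```python
from h import *
st(); plan(*world(-45,-60),235,2.082)
```

```text
45.75 [ 555.  -284.1  275.9] [-3.140e+00 -3.000e-03  2.081e+00] F [-1.  -0.6 -2.5] op 0.667 q [-0.48  0.33  1.61  0.    1.21 -0.99]
before turn cm x -0.18 y 0.17 z 4.09 turn -0.001
after turn cm x -0.18 y 0.17 z 4.09 turn -0.001
```

Emit:
drive_tool(deltas=[[-0.2,0.2,1,0],[0,0,1.2,0],[0,0,0.8,0],[0,0,0.4,0],[0,0,0,0],[0,0,0,0]])

```text
clock: 46.25
eef_pos: [558.2, -284.7, 243.3]
tcp_rot: [-3.141, -0.001, 2.082]
contact_force: [-0.4, -0.3, -3.1]
opening: 0.664
```

Emit:
drive_tool(deltas=[[0,0,0.2,0],[0,0,0.1,0],[0,0,0,0]])

```text
clock: 46.5
eef_pos: [558.5, -285.0, 240.7]
tcp_rot: [3.141, 0.0, 2.082]
contact_force: [0.1, 0.7, -2.8]
opening: 0.672
```

Emit:
drive_tool(deltas=[[0,0,0.1,0],[0,0,0.1,0],[0,0,0,0]])

```text
clock: 46.75
eef_pos: [558.4, -285.0, 238.5]
tcp_rot: [-3.142, -0.0, 2.082]
contact_force: [-0.0, 0.5, -3.4]
opening: 0.67
```

Emit:
drive_tool(deltas=[[0,0,0.1,0],[0,0,0.1,0],[0,0,0,0]])

```text
clock: 47.0
eef_pos: [558.3, -285.0, 236.3]
tcp_rot: [-3.141, -0.0, 2.082]
contact_force: [0.4, 0.0, -2.9]
opening: 0.67
```

Emit:
drive_tool(deltas=[[0,0,0.1,0],[0,0,0,0]])

```text
clock: 47.17
eef_pos: [558.5, -285.0, 235.7]
tcp_rot: [3.141, 0.0, 2.082]
contact_force: [-0.0, -0.1, -1.5]
opening: 0.669
```

Emit:
drive_tool(deltas=[[0,0,0.1,0],[0,0,0,0]])

```text
clock: 47.33
eef_pos: [558.5, -285.0, 235.6]
tcp_rot: [3.141, 0.0, 2.082]
contact_force: [-2.5, 2.0, 5.0]
opening: 0.671
```

Emit:
drive_tool(deltas=[[0,0,-0.1,0],[0,0,0,0],[0,0,0,0],[0,0,0,0]], jaw=0)

```text
clock: 47.67
eef_pos: [558.6, -285.1, 235.6]
tcp_rot: [3.141, 0.0, 2.082]
contact_force: [0.6, -0.1, 0.0]
opening: 1.001
```

Emit:
drive_tool(deltas=[[0,0,-1,0],[0,0,-2,0],[0,0,-2,0],[0,0,-2,0],[0,0,-2,0],[0,0,-1,0],[0,0,0,0]])

```text
clock: 48.25
eef_pos: [559.5, -285.5, 338.8]
tcp_rot: [3.139, 0.004, 2.082]
contact_force: [0.6, -0.8, 0.5]
opening: 1.005
```

Emit:
drive_tool(deltas=[[1.5,0.3,0,0],[2.5,0.5,0,0],[3.3,0.7,0,0],[3.3,0.7,0,0],[3.3,0.7,0,0],[3.3,0.7,0,0],[3.3,0.7,0,0],[3.3,0.7,0,0],[3.3,0.7,0,0],[3.3,0.7,0,0],[3.3,0.7,0,0],[3.3,0.7,0,0]])

```text
clock: 49.25
eef_pos: [443.4, 77.5, 334.2]
tcp_rot: [-3.14, -0.001, 2.082]
contact_force: [0.9, 1.3, -0.3]
opening: 0.998
```

Emit:
drive_tool(deltas=[[3.3,0.7,0,0],[3.3,0.7,0,0],[3.3,0.7,0,0],[3.3,0.7,0,0],[2.5,0.8,0.5,0],[1.5,0.4,1.5,0],[0,0,2.5,0],[0,0,2.5,0],[0,0,2.5,0],[0,0,2.5,0],[0,0,2,0],[0,0,0,0]])

```text
clock: 50.25
eef_pos: [392.5, 243.7, 191.0]
tcp_rot: [-3.133, 0.0, 2.082]
contact_force: [-0.5, 0.6, 0.5]
opening: 0.999
```

Run:
```python
from h import *
st(); plan(393.5,251,43,2.082)
P,im=cloud('scene')
m=(abs(P[...,2]-77)<5)&(np.hypot(P[...,0]-395,P[...,1]-252)<60); print(m.sum(),rect(P[m][:,:2]) if m.sum()>20 else '')
cv2.imwrite('pics/s9c.png',cv2.resize(im[100:320,150:500],None,fx=2.2,fy=2.2)[:,:,::-1])
```

```text
50.25 [392.5 243.7 191. ] [-3.133  0.     2.082] F [-0.5  0.6  0.5] op 0.999 q [0.55 0.17 2.02 0.   0.95 0.04]
before turn cm x 0.59 y 0.44 z 14.80 turn 0.000
after turn cm x 0.59 y 0.44 z 14.80 turn 0.000
200 (array([394.5, 253.2]), array([55.5, 56.5]), 71.3)
```

View pics/s9c.png

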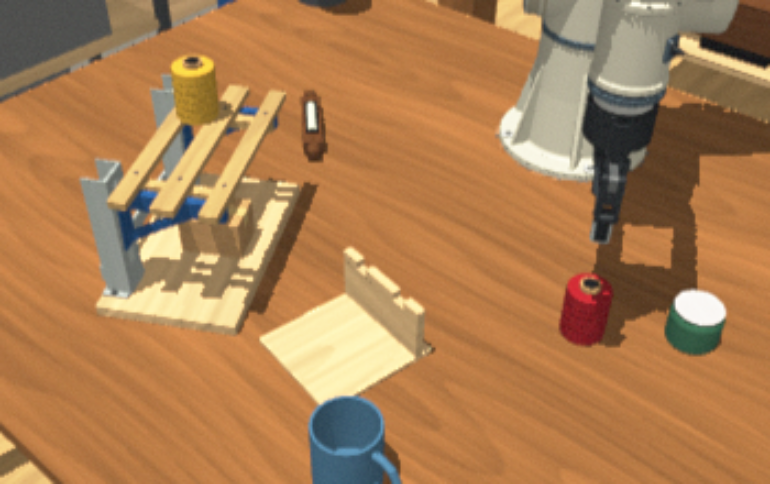

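Yellow stands on the shelf at (195,95), and the carton is on the deck at (215,230). The gripper is above red at (585,310).

Emit:
drive_tool(deltas=[[0.4,0.2,2,0],[0,0,2,0],[0,0,1.5,0],[0,0,0,0],[0,0,0,0]])

```text
clock: 50.72
eef_pos: [395.9, 249.9, 141.1]
tcp_rot: [-3.141, -0.0, 2.082]
contact_force: [0.2, 0.1, 0.4]
opening: 0.999
```

Run:
```python
from h import *
st(); plan(393.5,251,43,2.082)
```

```text
50.72 [395.9 249.9 141.1] [-3.141 -0.     2.082] F [0.2 0.1 0.4] op 0.999 q [0.56 0.25 2.06 0.   0.83 0.05]
before turn cm x 0.21 y -0.15 z 9.81 turn -0.000
after turn cm x 0.21 y -0.15 z 9.81 turn -0.000
```

Emit:
drive_tool(deltas=[[0.2,-0.1,1.5,0],[0,0,2.2,0],[0,0,2.5,0],[0,0,2.2,0],[0,0,1.4,0],[0,0,0,0],[0,0,0,0]])

```text
clock: 51.3
eef_pos: [394.7, 251.5, 43.5]
tcp_rot: [3.141, -0.0, 2.082]
contact_force: [-0.2, 0.9, 0.0]
opening: 1.0
```

Emit:
drive_tool(deltas=[[0,0,0,0],[0,0,0,0],[0,0,0,0],[0,0,0,0],[0,0,0,0],[0,0,0,0],[0,0,0,0]], jaw=1, force=45)

```text
clock: 51.88
eef_pos: [394.8, 251.5, 44.2]
tcp_rot: [3.14, -0.0, 2.082]
contact_force: [-3.5, -1.6, 12.0]
opening: 0.67
```

Emit:
drive_tool(deltas=[[0,0,-0.5,0],[0,0,-1.5,0],[0,0,-2.5,0],[0,0,-2.5,0],[0,0,-2.5,0],[0,0,-2.5,0],[0,0,-2.5,0],[0,0,-2.5,0],[0,0,-2.5,0],[0,0,-2.5,0],[0,0,-2.5,0],[0,0,0,0]])

```text
clock: 52.88
eef_pos: [396.0, 252.3, 292.9]
tcp_rot: [3.134, -0.0, 2.082]
contact_force: [1.1, 0.3, -2.6]
opening: 0.67
```

Run:
```python
from h import *
st(); plan(*world(-45,60),285,2.082)
```

```text
52.88 [396.  252.3 292.9] [ 3.134 -0.     2.082] F [ 1.1  0.3 -2.6] op 0.67 q [ 0.56  0.06  1.91 -0.    1.17  0.05]
before turn cm x -54.73 y -0.19 z 0.79 turn -0.000
after turn cm x -54.73 y -0.20 z 0.79 turn -0.000
```

Emit:
drive_tool(deltas=[[-1.5,0,0,0],[-2.5,0,0,0],[-3.3,0,0,0],[-3.3,0,0,0],[-3.3,0,0,0],[-3.3,0,0,0],[-3.3,0,0,0],[-3.3,0,0,0],[-3.3,0,0,0],[-3.3,0,0,0],[-3.3,0,0,0],[-3.3,0,0,0]])

```text
clock: 53.88
eef_pos: [575.1, -73.1, 287.0]
tcp_rot: [-3.141, -0.001, 2.082]
contact_force: [0.0, -0.0, -2.0]
opening: 0.671
```

Emit:
drive_tool(deltas=[[-3.3,0,0,0],[-3.3,0,0,0],[-3.3,0,0,0],[-2.5,0,0,0],[-2.3,0,0,0],[-1.5,0,0,0],[0,0,0,0],[0,0,0,0],[0,0,0,0]])

```text
clock: 54.63
eef_pos: [653.7, -212.3, 286.9]
tcp_rot: [-3.141, -0.001, 2.082]
contact_force: [-0.2, -0.3, -3.1]
opening: 0.671
```

Run:
```python
from h import *
st(); plan(*world(-45,60),235.6,2.082)
```

```text
54.63 [ 653.7 -212.3  286.9] [-3.141e+00 -1.000e-03  2.082e+00] F [-0.2 -0.3 -3.1] op 0.671 q [-0.32  0.42  1.45  0.    1.28 -0.83]
before turn cm x -1.61 y 0.05 z 5.13 turn -0.000
after turn cm x -1.61 y 0.05 z 5.13 turn -0.000
```

Emit:
drive_tool(deltas=[[-0.8,0,0.5,0],[-0.8,0,1,0],[0,0,1.2,0],[0,0,1,0],[0,0,0.6,0],[0,0,0.3,0],[0,0,0,0],[0,0,0,0]])

```text
clock: 55.3
eef_pos: [662.3, -226.7, 241.6]
tcp_rot: [-3.142, -0.0, 2.082]
contact_force: [0.3, 0.6, -1.9]
opening: 0.673
```

Emit:
drive_tool(deltas=[[0,0,0.1,0],[0,0,0.1,0],[0,0,0,0]])

```text
clock: 55.55
eef_pos: [662.4, -226.8, 239.9]
tcp_rot: [3.141, 0.0, 2.082]
contact_force: [-0.6, 0.5, -2.4]
opening: 0.668
```

Emit:
drive_tool(deltas=[[0,0,0.1,0],[0,0,0,0]])

```text
clock: 55.72
eef_pos: [662.3, -226.8, 238.6]
tcp_rot: [3.142, 0.0, 2.082]
contact_force: [0.7, -0.2, -3.0]
opening: 0.667
```

Emit:
drive_tool(deltas=[[0,0,0.1,0],[0,0,0.1,0],[0,0,0,0]])

```text
clock: 55.97
eef_pos: [662.1, -226.8, 236.3]
tcp_rot: [-3.141, -0.0, 2.082]
contact_force: [0.7, -0.9, -2.6]
opening: 0.67
```

Emit:
drive_tool(deltas=[[0,0,0.1,0],[0,0,0,0]])

```text
clock: 56.13
eef_pos: [662.3, -226.8, 235.7]
tcp_rot: [3.141, 0.0, 2.082]
contact_force: [-0.4, -1.0, -2.5]
opening: 0.663
```

Run:
```python
from h import *
st()
```

```text
56.13 [ 662.3 -226.8  235.7] [3.141 0.    2.082] F [-0.4 -1.  -2.5] op 0.663 q [-0.33  0.48  1.47 -0.    1.19 -0.84]
```

Emit:
drive_tool(deltas=[[0,0,0.1,0],[0,0,0,0]])

```text
clock: 56.3
eef_pos: [662.3, -226.8, 235.6]
tcp_rot: [3.141, 0.0, 2.082]
contact_force: [-3.0, 1.0, 4.1]
opening: 0.669
```

Emit:
drive_tool(deltas=[[0,0,0.05,0],[0,0,0,0]])

```text
clock: 56.47
eef_pos: [662.3, -226.8, 235.5]
tcp_rot: [3.141, 0.001, 2.082]
contact_force: [-3.5, 2.4, 7.9]
opening: 0.672
```

Emit:
drive_tool(deltas=[[0,0,0,0],[0,0,0,0],[0,0,0,0],[0,0,0,0]], jaw=0)

```text
clock: 56.8
eef_pos: [662.3, -226.9, 234.0]
tcp_rot: [3.142, 0.0, 2.082]
contact_force: [0.5, 0.4, -0.4]
opening: 0.998
```

Emit:
drive_tool(deltas=[[0,0,-0.5,0],[0,0,-1.5,0],[0,0,-2,0],[0,0,-2,0],[0,0,-2,0],[0,0,-2,0],[0,0,-2,0],[0,0,0,0]])

```text
clock: 57.47
eef_pos: [663.8, -227.3, 359.3]
tcp_rot: [3.137, 0.005, 2.082]
contact_force: [-0.1, -0.2, 0.0]
opening: 1.001
```

Emit:
drive_tool(deltas=[[2,0,0,0],[3,0,0,0],[3.3,0,0,0],[3.3,0,0,0],[3.3,0,0,0],[3.3,0,0,0],[3.3,0,0,0],[3.3,0,0,0],[3.3,0,0,0],[2,0,0,0],[0,0,0,0]])

```text
clock: 58.38
eef_pos: [513.1, 38.5, 354.0]
tcp_rot: [-3.142, -0.001, 2.084]
contact_force: [0.8, 0.6, 0.3]
opening: 0.997
```

Emit:
drive_tool(deltas=[[3,0,0,0],[3.3,0,0,0],[3.3,0,0,0],[3.3,0,0,0],[3.3,0,0,0],[3.3,0,0,0],[3.3,0,0,0],[3,0,0,0],[0,0,0,0],[0,0,0,0]])

```text
clock: 59.22
eef_pos: [388.7, 261.5, 353.9]
tcp_rot: [-3.142, 0.0, 2.085]
contact_force: [0.2, -0.4, -0.2]
opening: 1.002
```

Run:
```python
from h import *
st(); out=[]; v,u=np.mgrid[:400,:640]
for cam in('scene','top'):
  P,im=cloud(cam); S=rack(P)
  out.append(cv2.resize(im[100:260,160:320] if cam=='scene' else im[100:260,320:480],(400,400),interpolation=cv2.INTER_CUBIC))
  m=(abs(S[...,2]-190)<6)&(S[...,0]>-180)&(S[...,0]<-2)&(abs(S[...,1])<190)
  n,l,s,c=cv2.connectedComponentsWithStats(m.astype(np.uint8),connectivity=8)
  for i in range(1,n):
    if s[i,4]>100: q=S[l==i]; print(cam,rect(q[:,:2]),'z',np.median(q[:,2]).round(1))
  for nm,y in(('red',60),('yel',-60)):
    m=(abs(S[...,2]-269)<4)&(np.hypot(S[...,0]+45,S[...,1]-y)<40); print(cam,nm,m.sum(),rect(S[m][:,:2]),np.median(S[m][:,2]))
  m=(abs(S[...,2]-78)<3)&(abs(S[...,0]+75)<60)&(abs(S[...,1])<80); print(cam,'carton',m.sum(),rect(S[m][:,:2]))
  b=bluemask(im)
  for y0 in(116,-104):
    m=b&(abs(S[...,1]-y0)<10)&(S[...,0]<10)&(S[...,0]>-160)&(S[...,2]>60); q=S[m]; print(cam,'bracket',m.sum(),np.percentile(q,[3,97],axis=0).round(1).tolist())
cv2.imwrite('pics/fin.png',np.hstack(out)[:,:,::-1])
```

```text
59.22 [388.7 261.5 353.9] [-3.142  0.     2.085] F [ 0.2 -0.4 -0.2] op 1.002 q [ 0.59  0.01  1.82 -0.    1.31  0.08]
scene (array([-67.6,   1.9]), array([302.5,  50. ]), 89.5) z 189.7
scene (array([-133.1,    2.7]), array([ 26.6, 301.4]), 0.4) z 188.2
scene (array([-20.3, 105.1]), array([97.5, 31.1]), 87.2) z 191.0
scene red 160 (array([-49.8,  64.6]), array([56.3, 54.9]), 26.2) 268.2024472503479
scene yel 129 (array([-46.9, -56.8]), array([54.4, 56.7]), 42.2) 268.257492231819
scene carton 98 (array([-88.3,   2. ]), array([67.1, 70.3]), 89.6)
scene bracket 281 [[-112.4, 107.2, 103.0], [-3.0, 124.0, 179.0]]
scene bracket 33 [[-140.8, -113.0, 115.8], [-3.4, -101.0, 178.8]]
top (array([-16.7, 116.8]), array([63.9, 24.1]), 89.4) z 191.7
top (array([-74. ,  -1.1]), array([299.5,  33. ]), 89.9) z 190.1
top (array([-132.4,   -0.9]), array([ 24.8, 300.1]), 0.1) z 188.8
top (array([-16.3,   1.4]), array([86.2, 24.9]), 89.0) z 191.5
top (array([ -16.5, -119.2]), array([25.6, 62.1]), 0.9) z 191.2
top red 260 (array([-47.5,  57.9]), array([56. , 55.3]), 82.1) 268.6188232021485
top yel 268 (array([-47. , -59.8]), array([55.2, 54.9]), 17.0) 268.53178309180174
top carton 159 (array([-66.5,  -1.3]), array([70.7, 61.6]), 0.5)
top bracket 46 [[-114.6, 106.9, 173.5], [-30.0, 113.3, 183.1]]
top bracket 68 [[-114.3, -113.3, 132.2], [-29.1, -105.0, 180.7]]
```

View pics/fin.png

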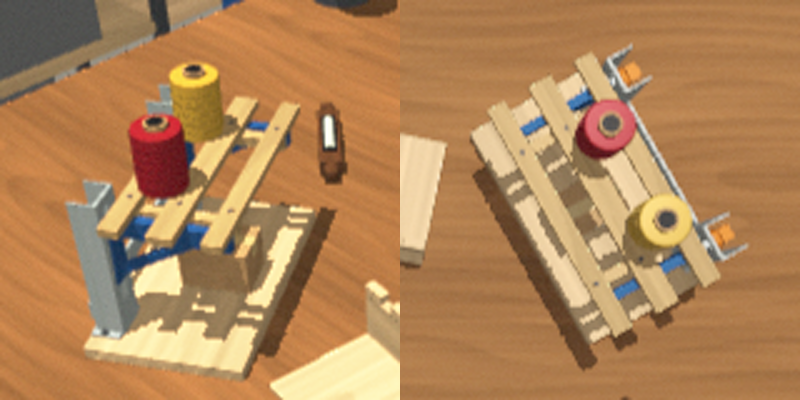

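Both packages and the shelf look right. Before handing in, I'll check that the arm wasn't hiding a carton or package at the start.

Run:
```python
from h import *
P,im=cloud('top'); cv2.imwrite('pics/fin2.png',im[:,:,::-1])
```

```text
(no output)
```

View pics/fin2.png

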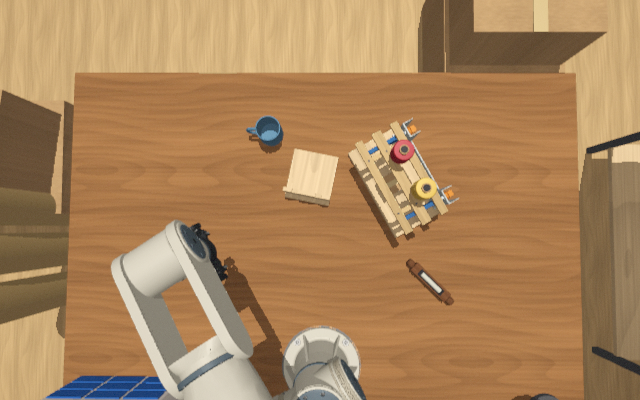

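The bench holds nothing else: mug at (267,131) and shuttle at (430,281) are where they were, and the rack is complete. Handing in.

```bash
python3 -c "
from rig import job
print(job.sign_off())"
```

```text
the job is handed in; nothing more can be done
None
```

The rack is fitted out and handed in at about 59 s. One carton and two yarn packages (red and yellow) were on the bench, and no others turned up in the views.

1. **Carton:** it stands upright at the centre of the deck.
2. **Brackets:** each is hooked into the top two slots and was pressed down about 21 mm to a hard stop. The downward force dropped just before the stop, as expected when a catch snaps in. I could not read the catches directly and did not do a pull test.
3. **Shelf:** it lies across both brackets, square to about 0.4°, centred at rack x of about -75 mm and y within 2 mm of 0.
4. **Yarn:** both packages stand upright on the shelf at about x = -47 mm, y = ±60 mm. The two cameras differ by up to 7 mm on the red one.

- **Shelf slopes slightly:** it sits about 3 mm lower at the front than at the back, roughly 1.4°. Both bracket arms droop by about the same amount, most likely from play where the claws hook in. I left it as it was.
- **Camera differences:** the two cameras disagreed by 3–5 mm at first, so I averaged them and corrected from contact and grip positions.
- **Left alone:** mug and shuttle have not moved. I did not touch the tin; the arm hid it in the last picture, but it looked undisturbed in an earlier one.

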